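# Swap the oil bottle for the objective kept behind two bottles

### The arm

A 7-joint arm with a two-finger parallel gripper is mounted at the origin on the work surface; the furniture and walls round the work are solid. World frame = base frame: x ahead of the robot, y to its left, z up, the work surface at z = 0. Lengths are in m, angles in rad, forces in N, time in s.
With the tool pointing down it reaches from about 0.425 to 0.975 m from the base axis. Payload 16.7 kg.
Tool frame: the origin (TCP) lies between the finger pads; the fingertips stand 17 mm ahead of it and the grasp point (between the pads) lies 2 mm behind it (tips_ahead is the distance from the TCP to the fingertips, in m); z points along the fingers, y is the line along which they close (so a half turn about z gives the same grasp; the last joint's range is limited). The gripper opens to 85 mm and grips with 20 to 120 N. Pads are 22 mm wide; open, the fingers measure 114 mm over their backs; the gripper's body (76 mm by 85 mm) begins 54 mm behind the grasp point. The pads swing forward as they close: fully open they stand 13 mm farther back than shut.
Start: joints at [-1.319, 0.426, 0.074, 1.606, -0.034, 1.111, -0.067], TCP at [0.263, 0.621, 0.218] pointing down, gripper open.
Joint ranges: [-2.85, 2.85], [-0.5, 2.14], [-1.23, 1.37], [0.21, 2.46], [-1.02, 4.16], [0.16, 2.05], [-2.73, 2.73]. Speed limits (rad/s): [1.89, 1.89, 2.39, 2.39, 3.01, 3.01, 3.01].

### API

Orientations are given as a unit quaternion [w, x, y, z].
In Python, from cell import * gives the robot as it stands.
- The arm moves only by the tool send_rows, never from a script. Its argument "targets" is a list that holds one entry, the list of rows, each a list of 4 numbers: the shift along the tool's x, y, z in m, then the turn about the tool's z in degrees. In form: [[[x, y, z, yaw], ...]]. A call has 1 to 5 rows; each row shifts and turns the commanded pose from where the row before left it, along the tool's axes as they then stand; what a row does not reach is not made up. A row lasts 1/12 s, in which the tool goes at most 41.7 mm and 7.16 degrees, less where a joint would pass 70% of its speed; a pose out of reach is approached as far as the arm can. A call with a gripper value outside its range is refused whole. "jaw" is the closure in counts, from 0 (fully open) to 255 (shut), set as the call begins (left out, the last holds). The fingers move at their own pace and stop on an object; "grip_force" is the grip in N (left out, the last holds). Time passes only in rows, so rows that do not move let the fingers close. It gives the time, the measured TCP pose, the force, the opening and the grip force at its end, in the units of the state.
- observe(): the state, without advancing time (a new reading comes with each control period).
- capture(name): name is "scene" or "top"; returns the picture (384x512x3 uint8, red, green, blue); there is no depth.
- camera_info(name): a dict with "vfov" (degrees; the focal length in pixels is half the picture's height over the tangent of half this angle, whatever the lens; pixels are square), "cx", "cy" (the principal point, pixels), "dist" ([k1, k2, p1, p2, k3] as OpenCV has them; the pictures are not rectified), "view" (4x4, takes a point from world to camera coordinates). Camera axes: x right, y up, looking along -z (the intrinsics and any distortion apply to the point x, -y, -z); pixel columns grow to the right and rows downward; lengths in m; the calibration is good to about 2 mm. A picture is of the moment at which its call begins. camera_info takes no time and is no camera call.
- hand_in(): hands the job in; it is judged then, once.
The state is a dict: "t": time; "joints": joint angles; "joint_vel": joint speeds; "tau": joint torques, N m; "position": TCP position; "orientation": TCP orientation; "wrist_force": force on the tool from outside, world axes, zero at the start; "ft_torque": the same for the moment, N m; "width": finger opening in m; "gripper_force": force on a finger pad.
Only numpy, scipy, OpenCV 4.12 (cv2) and the standard library are available. Lean on these libraries where they do the work, as an engineer would, in place of code of your own. Each camera call takes 0.05 s, during which the arm holds its last target. There are 200 camera calls.

### The job

The objective in its black can with the grey screw lid stands on the storage stand behind two tall bottles: move both bottles to the steel tray, then fetch the can and stand it on the cork rest, then put the small oil bottle on the stand's rear place, where the can stood. Last, put the two tall bottles back, each on the very place it came from. Everything is to stand upright; leave the magnifier and the round white tin alone.

Things in the scene. Friction and masses are not known exactly. Their poses are not given: they have to be found in the camera images.
- stand: Storage stand, fixed: aluminium plate 104 (x) x 116 (y) x 6 mm with three round black rubber places, 46 mm across, their tops 8 mm above the worktop. Origin: centre of the underside. The two front places are at x -24, y +31 and -31 mm, the rear place at x +25, y 0 mm in its own axes. The far (+x) edge bears a ledge, 15 mm high and 5 mm wide. The front (-x) looks roughly to the robot.
- tray: Shallow open steel tray, fixed, the side area: 132 (x) x 88 (y) mm, 11 mm high, walls and floor 3 mm. Origin: centre of the underside; x runs along its length. Room for both tall bottles side by side along x, e.g. at x +31 and -31 mm. Furniture to avoid: the screen, 0.41 m high, in front of the robot; its back reaches x = 0.34 m and its right end is at y = -0.25 m.
- cork_rest: Round cork disc, fixed, 52 mm across, 5 mm high: the place for the objective can. Origin: centre of the underside.
- amber_bottle: Dark amber dropper bottle, 116 mm tall, 75 g. Body 42 mm across up to 56 mm, tapering to 20 mm at 75 mm; black collar 23.5 mm across from 74 to 85 mm, above it the rubber bulb, 16 mm across. Origin: centre of the underside, z up. Starts on one front place of the stand. Hold by the collar.
- white_bottle: White bottle with a blue cap, 102 mm tall, 110 g. Body 48 mm across up to 67 mm, tapering to 22 mm at 90 mm; cap 27 mm across from 88 to 101 mm. Origin: centre of the underside, z up. Starts on the other front place of the stand. Hold by the cap.
- objective: Microscope objective in its cylindrical can, black with a ribbed grey screw lid, 54 mm tall, 110 g; 35 mm across, the lid (from 34 mm up) 37 mm. Origin: centre of the underside, z up. Starts on the rear place of the stand. There is no room for a gripper about it until both tall bottles are gone.
- oil_bottle: Small olive-brown bottle with a white cap, 60 mm tall, 35 g. Body 27 mm across up to 40 mm, tapering to 12 mm at 53 mm; cap 15 mm across from 52 to 60 mm. Origin: centre of the underside, z up. Starts on the bare worktop.
- magnifier: Black loupe with a white band, 36 mm across, 30 mm tall, on the bare worktop; bystander, not to be moved. Origin: centre of the underside.
- round_tin: Flat round white tin, 64 mm across, 27 mm high, on the bare worktop; bystander, not to be moved. Origin: centre of the underside.
Not all that is in view belongs to the job. What is shaped like the objective but red is not meant.

How it is judged:
On the way, in this order (a step that is already met when the one before it is completed fails the run):
1. both tall bottles stand upright in the steel tray, the can still on the stand (x of amber_bottle in the frame of tray between -0.055 and 0.055 m and y of amber_bottle in the frame of tray between -0.038 and 0.038 m and z of amber_bottle in the frame of tray between -0.001 and 0.007 m and angle between each of amber_bottle, white_bottle's own z axis and vertical below 0.12 rad and linear speed of each of amber_bottle, white_bottle below 0.02 m/s and angular speed of each of amber_bottle, white_bottle below 0.3 rad/s and x of white_bottle in the frame of tray between -0.055 and 0.055 m and y of white_bottle in the frame of tray between -0.038 and 0.038 m and z of white_bottle in the frame of tray between -0.001 and 0.007 m and distance of objective from where it was at the start of the episode below 0.02 m), for 0.2 s.
2. the can stands on the cork rest, the bottles still in the tray (horizontal distance between objective and cork_rest below 0.012 m and z of objective in the frame of cork_rest between 0.001 and 0.009 m and angle between each of objective, amber_bottle, white_bottle's own z axis and vertical below 0.12 rad and linear speed of each of objective, amber_bottle, white_bottle below 0.02 m/s and angular speed of each of objective, amber_bottle, white_bottle below 0.3 rad/s and x of amber_bottle in the frame of tray between -0.055 and 0.055 m and y of amber_bottle in the frame of tray between -0.038 and 0.038 m and z of amber_bottle in the frame of tray between -0.001 and 0.007 m and x of white_bottle in the frame of tray between -0.055 and 0.055 m and y of white_bottle in the frame of tray between -0.038 and 0.038 m and z of white_bottle in the frame of tray between -0.001 and 0.007 m), for 0.2 s.
3. the oil bottle stands on the stand's rear place, the bottles still in the tray (x of oil_bottle in the frame of stand between 0.013 and 0.037 m and y of oil_bottle in the frame of stand between -0.012 and 0.012 m and z of oil_bottle in the frame of stand between 0.004 and 0.012 m and angle between each of oil_bottle, amber_bottle, white_bottle's own z axis and vertical below 0.12 rad and linear speed of each of oil_bottle, amber_bottle, white_bottle below 0.02 m/s and angular speed of each of oil_bottle, amber_bottle, white_bottle below 0.3 rad/s and x of amber_bottle in the frame of tray between -0.055 and 0.055 m and y of amber_bottle in the frame of tray between -0.038 and 0.038 m and z of amber_bottle in the frame of tray between -0.001 and 0.007 m and x of white_bottle in the frame of tray between -0.055 and 0.055 m and y of white_bottle in the frame of tray between -0.038 and 0.038 m and z of white_bottle in the frame of tray between -0.001 and 0.007 m), for 0.2 s.
At the end, for the whole second after the job is handed in: Tall bottles within 15 mm of where each started, can within 12 mm of the centre of the cork rest, oil bottle within 12 mm (along each stand axis) of the centre of the rear place, all upright (0.12 rad) and at rest; magnifier and tin within 15 mm of their starts (distance of each of amber_bottle, white_bottle, magnifier, round_tin from where it was at the start of the episode below 0.015 m and angle between each of amber_bottle, white_bottle, objective, oil_bottle's own z axis and vertical below 0.12 rad and linear speed of each of amber_bottle, white_bottle, objective, oil_bottle below 0.02 m/s and angular speed of each of amber_bottle, white_bottle, objective, oil_bottle below 0.3 rad/s and horizontal distance between objective and cork_rest below 0.012 m and z of objective in the frame of cork_rest between 0.001 and 0.009 m and x of oil_bottle in the frame of stand between 0.013 and 0.037 m and y of oil_bottle in the frame of stand between -0.012 and 0.012 m and z of oil_bottle in the frame of stand between 0.004 and 0.012 m); the robot touches nothing.
It fails at once if a bottle or the can is tipped over (angle between any of amber_bottle, white_bottle, objective, oil_bottle's own z axis and vertical above 0.7 rad).
It fails at once if the magnifier or the tin is pushed away (distance of any of magnifier, round_tin from where it was at the start of the episode above 0.03 m).
It also fails if it takes over 134 s, if anything falls off the work surface, if the arm or the gripper's body presses on something with over 40 N, if the wrist force passes 120 N, or if a joint passes its speed limit or range.

## Working session

There is one attempt and no reset: what is moved stays moved. The work goes in short steps, Python scripts to look and compute and a tool call to move; the robot and the scene stay as the last step left them, time stands still between calls to the robot, and variables do not carry over. Pictures are saved under pics/ and viewed, at most 14 in all, crops included, and the job is handed in when it is done.

Besides the shell and the picture viewer there is one more tool, called after "Emit:" as a command line: name --argument value ..., lists and objects as JSON in quotes. send_rows: Moves the arm, as the interface text tells. Its arguments: {"type":"object","properties":{"targets":{"type":"array","items":{"type":"array","items":{"type":"array","items":{"type":"number"}}}},"jaw":{"type":"number"},"grip_force":{"type":"number"}},"required":["targets"]}

```bash
mkdir -p pics; ls
python3 - <<'E'
from cell import *
import cv2
print(observe())
for n in ("scene","top"):
    im=capture(n); cv2.imwrite(f"pics/{n}0.png",cv2.resize(im[:,:,::-1],(800,600),interpolation=cv2.INTER_CUBIC)); cv2.imwrite(f"{n}0raw.png",im[:,:,::-1])
    print(n,camera_info(n))
E
```

```text
pics
{'t': 0.0, 'joints': array([-1.31951386,  0.42674624,  0.0738386 ,  1.6066492 , -0.034082  ,
        1.11078828, -0.06705214]), 'joint_vel': array([-4.96455484e-04, -5.78387066e-04,  3.26311334e-04,  1.08785306e-04,
        1.25985269e-03,  6.79865467e-04, -5.51637190e-05]), 'tau': array([-1.55379345e-03, -9.49829936e+01,  3.75941858e+00, -4.63512254e+01,
        1.89570745e-02,  1.00779263e-02,  4.25733765e-05]), 'position': array([0.26319821, 0.62108842, 0.21768213]), 'orientation': array([-7.77209425e-05,  1.99036000e-01,  9.79991953e-01, -6.61523198e-04]), 'wrist_force': array([-0.41351041,  0.1447859 ,  0.06809609]), 'ft_torque': array([0.06039459, 0.01994692, 0.02062525]), 'gripper_force': 0.0, 'width': 0.08551402227720808}
scene {'vfov': 46.076188463192814, 'cx': 255.1053156360711, 'cy': 188.89824406820304, 'dist': array([-0.16287722,  0.        ,  0.        ,  0.        ,  0.        ]), 'view': array([[ 0.82264305, -0.56849731, -0.00831976, -0.44319349],
       [ 0.303147  ,  0.42619486,  0.85232613, -0.0349723 ],
       [-0.48099927, -0.70368228,  0.52294449, -0.91505239],
       [ 0.        ,  0.        ,  0.        ,  1.        ]])}
top {'vfov': 53.513124500757414, 'cx': 250.65278237546724, 'cy': 195.40134311134028, 'dist': array([0.04503761, 0.        , 0.        , 0.        , 0.        ]), 'view': array([[ 0.01433924, -0.99937007,  0.0324629 , -0.26871732],
       [ 0.99897961,  0.01570909,  0.0423435 , -0.36624317],
       [-0.04282679,  0.0318226 ,  0.99857558, -0.91817325],
       [ 0.        ,  0.        ,  0.        ,  1.        ]])}
```

View pics/scene0.png

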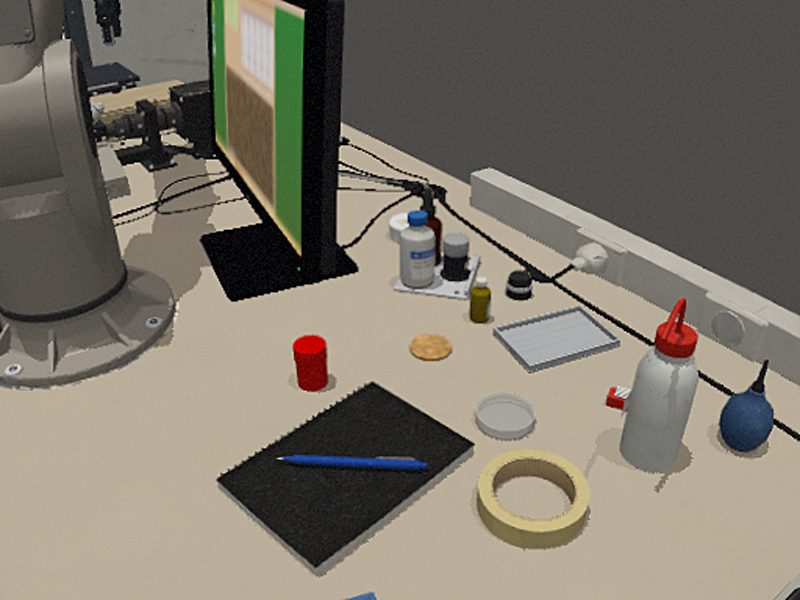

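View pics/top0.png

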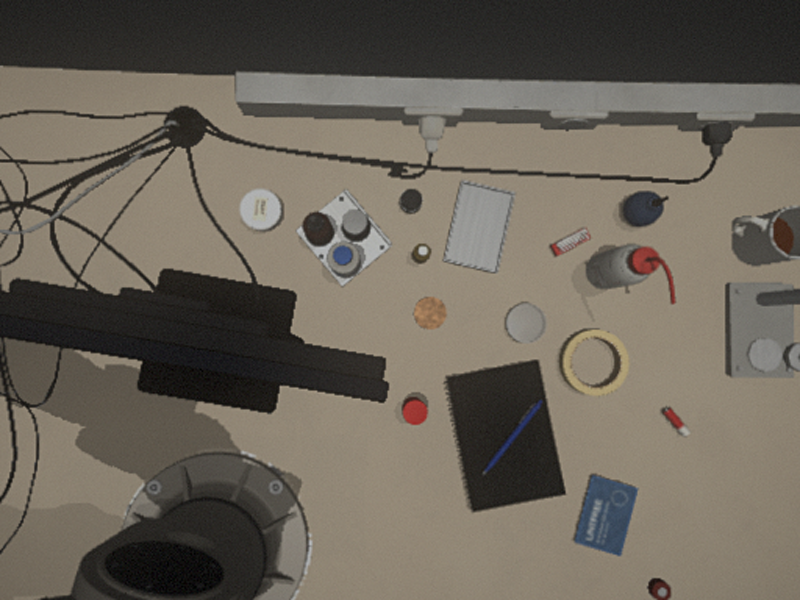

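The scene view (800x600) shows white bottle with blue cap at (417,215), amber behind it at (433,235), can with grey lid at (455,245), oil bottle at (481,285), magnifier (519,285), cork (431,347), tray (556,338), white tin (403,227). Top view: amber bulb (319,228), blue cap (343,256), grey lid (355,223), oil cap (424,250), magnifier (411,201), tin (261,210), cork (430,312), tray (479,226).

Possible confusions:
- For the can: red can (415,410 top) is excluded because it is red. Magnifier (411,201) is black with a white band and sits off the stand. The grey lid at (355,223) on the stand is the can.
- For the oil bottle: magnifier, and the small red tube at (659,589). The olive one with the white cap at (422,252) is the oil bottle.
- For the cork: the glass dish at (525,322) is not cork.

```bash
cat > h.py <<'E'
from cell import *
import cv2, numpy as np
def ray(n,px):
    c=camera_info(n); f=192/np.tan(np.radians(c["vfov"])/2)
    K=np.array([[f,0,c["cx"]],[0,f,c["cy"]],[0,0,1]])
    u=cv2.undistortPoints(np.array([[px]],float),K,c["dist"])[0,0]
    V=c["view"]; R=V[:3,:3]; return -R.T@V[:3,3], R.T@np.array([u[0],-u[1],-1])
def at(n,px,z):
    o,d=ray(n,px); return (o+d*(z-o[2])/d[2])[:2]
def px(n,P):
    c=camera_info(n); f=192/np.tan(np.radians(c["vfov"])/2)
    K=np.array([[f,0,c["cx"]],[0,f,c["cy"]],[0,0,1]])
    p=c["view"][:3,:3]@np.array(P,float)+c["view"][:3,3]
    return cv2.projectPoints(np.array([[p[0],-p[1],-p[2]]]),np.zeros(3),np.zeros(3),K,c["dist"])[0][0,0]
E
python3 - <<'E'
from h import *
im=cv2.imread("top0raw.png")
s=cv2.resize(im[105:205,140:340],None,fx=4,fy=4,interpolation=cv2.INTER_CUBIC)
s=cv2.convertScaleAbs(s,alpha=1.6); cv2.imwrite("pics/topcrop.png",s)
k=1.5625
for nm,p,z in [("amber",(319,228),.120),("white",(343,256),.109),("obj",(355,223),.062),("oil",(424,250),.06),("mag",(411,201),.03),("tin",(261,210),.027),("cork",(430,312),.005),("tray",(479,226),.011),("redcan",(415,410),.06),("bottle",(645,260),.2)]:
    print(nm,at("top",(p[0]/k,p[1]/k),z).round(4))
sc=cv2.imread("scene0raw.png"); 
s=cv2.resize(sc[125:245,240:400],None,fx=5,fy=5,interpolation=cv2.INTER_CUBIC); cv2.imwrite("pics/scenecrop.png",s)
E
```

```text
amber [ 0.471  -0.1578]
white [ 0.4341 -0.1909]
obj [ 0.4895 -0.2054]
oil [ 0.4515 -0.3087]
mag [ 0.5312 -0.2902]
tin [ 0.5127 -0.0603]
cork [ 0.3609 -0.3241]
tray [ 0.4978 -0.3994]
redcan [ 0.2145 -0.2983]
bottle [ 0.4243 -0.5753]
```

View pics/topcrop.png

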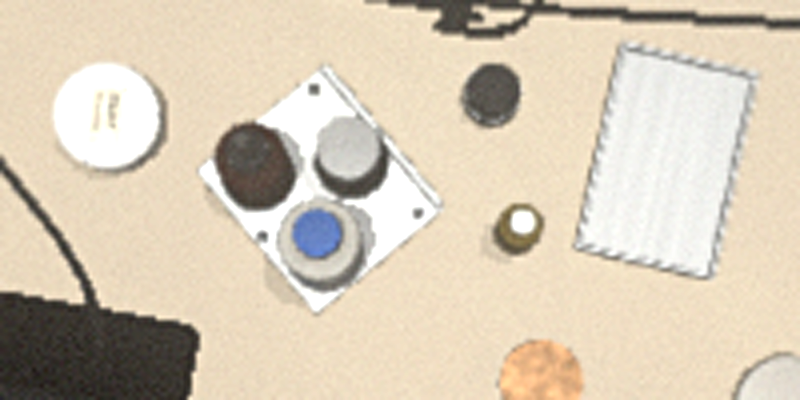

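View pics/scenecrop.png

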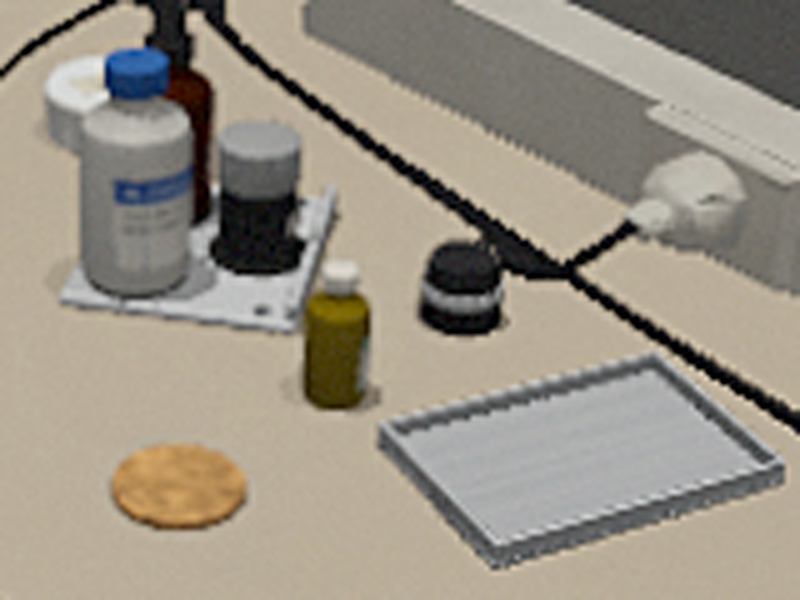

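Top crop (4x, offset 140,105): stand corners are at (323,66), (200,172), (317,313), (441,208), with the ledge on the upper-right edge. Blue cap is at (317,233), lid at (350,150), bulb about (243,150), white oil cap at (523,221), and tray corners at (622,42), (757,74), (710,278), (576,247). The scene crop confirms the can: black with a grey lid, on the stand.

Run:
```python
from h import *
im=cv2.imread("top0raw.png").astype(int); B,G,R=im[...,0],im[...,1],im[...,2]
def cen(m,near,r=14):
    m=m.astype(np.uint8); yy,xx=np.indices(m.shape); m[np.hypot(xx-near[0],yy-near[1])>r]=0
    n,l,s,c=cv2.connectedComponentsWithStats(m); i=1+np.argmax(s[1:,4]); return c[i],s[i,4]
C=lambda x,y:(140+x/4-.375,105+y/4-.375)
cap,a=cen((B>R+30),C(317,233)); print("blue",cap,a,at("top",cap,.109).round(4))
ck,a=cen((R>B+70),C(541,378)); print("cork",ck,a,at("top",ck,.005).round(4))
oc,a=cen((B>120),C(523,221),5); print("oilcap",oc,a,at("top",oc,.060).round(4))
st=np.array([at("top",C(*p),.006) for p in [(323,66),(200,172),(317,313),(441,208)]]); print(st.round(4),[np.linalg.norm(st[i]-st[i-1]).round(4) for i in range(4)])
c=st.mean(0); ex=(st[0]+st[3]-st[1]-st[2]);ex/=np.linalg.norm(ex); ey=np.array([-ex[1],ex[0]])
print("stand",c.round(4),"yaw",np.degrees(np.arctan2(ex[1],ex[0])))
for nm,x,y in [("F+",-.024,.031),("F-",-.024,-.031),("rear",.025,0)]: print(nm,(c+ex*x+ey*y).round(4))
tr=np.array([at("top",C(*p),.011) for p in [(622,42),(757,74),(710,278),(576,247)]]); print([np.linalg.norm(tr[i]-tr[i-1]).round(4) for i in range(4)])
c=tr.mean(0); ex=tr[0]+tr[1]-tr[2]-tr[3]; print("tray",c.round(4),"x-axis yaw",np.degrees(np.arctan2(ex[1],ex[0])))
for nm,p,z in [("lid",(350,150),.062),("bulb",(243,150),.122),("mag",(492,92),.03)]: print(nm,at("top",C(*p),z).round(4))
k=1.5625
for nm,p in [("scr end back",(385,357)),("scr end front",(386,400)),("left back",(10,280)),("left front",(0,337))]: print(nm,at("top",(p[0]/k,p[1]/k),.41).round(3))
```

```text
blue [218.72380952 162.92380952] 105 [ 0.4361 -0.1892]
cork [268.87878788 199.87878788] 33 [ 0.3602 -0.3085]
oilcap [270.22222222 160.03703704] 27 [ 0.4513 -0.3061]
[[ 0.5528 -0.186 ]
 [ 0.4855 -0.1118]
 [ 0.4001 -0.1849]
 [ 0.4663 -0.2601]] [np.float64(0.1139), np.float64(0.1001), np.float64(0.1124), np.float64(0.1002)]
stand [ 0.4762 -0.1857] yaw -48.20859527166703
F+ [ 0.4833 -0.1471]
F- [ 0.4371 -0.1885]
rear [ 0.4928 -0.2043]
[np.float64(0.1304), np.float64(0.0859), np.float64(0.13), np.float64(0.0847)]
tray [ 0.4978 -0.3985] x-axis yaw -12.20032886396647
lid [ 0.4909 -0.2052]
bulb [ 0.4787 -0.1497]
mag [ 0.5336 -0.2892]
scr end back [ 0.307 -0.245]
scr end front [ 0.269 -0.247]
left back [0.37  0.079]
left front [0.321 0.085]
```

Emit:
send_rows --targets '[[[0,0,-0.04,0],[0,0,-0.04,0],[0,0,-0.04,0],[0,0,-0.04,0],[0,0,-0.04,0]]]'

```text
t: 0.52
position: [0.2632, 0.6209, 0.4202]
orientation: [-0.0, 0.199, 0.98, -0.0]
wrist_force: [0.0, 0.3, 0.4]
width: 0.0856
gripper_force: 0.0
```

Emit:
send_rows --targets '[[[0,0,-0.04,0],[0,0,-0.04,0],[-0.035,-0.016,0,0],[-0.035,-0.016,0,0],[-0.035,-0.016,0,0]]]'

```text
t: 0.93
position: [0.3418, 0.5355, 0.4984]
orientation: [0.0, 0.198, 0.98, 0.0]
wrist_force: [1.1, -0.3, -0.3]
width: 0.0855
gripper_force: 0.0
```

Emit:
send_rows --targets '[[[-0.035,-0.016,0,0],[-0.035,-0.016,0,0],[-0.035,-0.016,0,0],[-0.035,-0.016,0,0],[-0.035,-0.016,0,0]]]'

```text
t: 1.35
position: [0.4721, 0.3926, 0.4983]
orientation: [-0.0, 0.199, 0.98, -0.0]
wrist_force: [1.1, 0.8, -0.5]
width: 0.0848
gripper_force: 0.0
```

Emit:
send_rows --targets '[[[-0.035,-0.016,0,0],[-0.035,-0.016,0,0],[-0.035,-0.016,0,0],[-0.035,-0.016,0,0],[-0.035,-0.016,0,0]]]'

```text
t: 1.77
position: [0.602, 0.2508, 0.4982]
orientation: [-0.0, 0.199, 0.98, -0.0]
wrist_force: [0.2, -0.4, -0.3]
width: 0.0852
gripper_force: 0.0
```

```bash
cat >> h.py <<'E'
def go(x,y,z=None,yaw=-48.0):
    """print tool shifts to reach world target; yaw = world angle of tool y"""
    s=observe(); p=s["position"]; w,a,b,c=s["orientation"]
    from scipy.spatial.transform import Rotation as Ro
    R=Ro.from_quat([a,b,c,w]).as_matrix(); d=np.array([x,y,p[2] if z is None else z])-p
    t=R.T@d; y0=np.degrees(np.arctan2(R[1,1],R[0,1]))
    print("pos",p.round(4),"yaw",y0.round(1),"tool shift",t.round(4),"len",np.linalg.norm(t).round(3),"turn",((y0-yaw+180)%360-180).round(1),"J",s["joints"].round(2),"t",round(s["t"],2),"w",round(s["width"],4))
E
python3 -c "
from h import *
go(.55,-.15)"
```

```text
pos [0.602  0.2508 0.4982] yaw 67.0 tool shift [-1.084e-01 -3.893e-01  1.000e-04] len 0.404 turn 115.0 J [-0.74  0.29  0.35  1.23 -0.1   1.64  0.76] t 1.77 w 0.0852
```

Emit:
send_rows --targets '[[[-0.0108,-0.0389,0,0],[-0.0108,-0.0389,0,0],[-0.0108,-0.0389,0,0],[-0.0108,-0.0389,0,0],[-0.0108,-0.0389,0,0]]]'

```text
t: 2.18
position: [0.5743, 0.0503, 0.4981]
orientation: [-0.0, 0.199, 0.98, -0.0]
wrist_force: [0.2, -0.8, -0.1]
width: 0.085
gripper_force: 0.0
```

Emit:
send_rows --targets '[[[-0.0108,-0.0389,0,0],[-0.0108,-0.0389,0,0],[-0.0108,-0.0389,0,0],[-0.0108,-0.0389,0,0],[-0.0108,-0.0389,0,0]]]'

```text
t: 2.6
position: [0.5479, -0.1497, 0.4984]
orientation: [-0.0, 0.199, 0.98, 0.0]
wrist_force: [0.4, -0.2, -0.6]
width: 0.0855
gripper_force: 0.0
```

Emit:
send_rows --targets '[[[0,0,0,7],[0,0,0,7],[0,0,0,7],[0,0,0,7],[0,0,0,7]]]' --jaw 110 --grip_force 25

```text
t: 3.02
position: [0.5486, -0.148, 0.4981]
orientation: [-0.0, 0.487, 0.873, -0.0]
wrist_force: [0.4, 0.4, -0.1]
width: 0.0484
gripper_force: 0.0
```

Emit:
send_rows --targets '[[[0,0,0,7],[0,0,0,7],[0,0,0,7],[0,0,0,7],[0,0,0,7]]]'

```text
t: 3.43
position: [0.5487, -0.1478, 0.4981]
orientation: [-0.0, 0.727, 0.686, -0.0]
wrist_force: [-0.4, -0.5, 0.3]
width: 0.0485
gripper_force: 0.0
```

Emit:
send_rows --targets '[[[0,0,0,7],[0,0,0,7],[0,0,0,7],[0,0,0,7],[0,0,0,7]]]'

```text
t: 3.85
position: [0.5487, -0.1478, 0.4982]
orientation: [-0.0, 0.9, 0.436, -0.0]
wrist_force: [0.1, 0.3, 0.1]
width: 0.0484
gripper_force: 0.0
```

Emit:
send_rows --targets '[[[0,0,0,5],[0,0,0,5],[0,0,0,0]]]'

```text
t: 4.1
position: [0.5487, -0.1478, 0.4981]
orientation: [-0.0, 0.934, 0.357, -0.0]
wrist_force: [-0.3, -0.1, 0.0]
width: 0.049
gripper_force: 0.0
```

```bash
python3 -c "
from h import *
go(.482,-.148,.20)"
```

```text
pos [ 0.5487 -0.1478  0.4981] yaw -48.2 tool shift [-0.0497 -0.0442  0.2982] len 0.306 turn -0.2 J [-0.5   0.14  0.76  1.44 -0.1   1.6  -0.59] t 4.1 w 0.049
```

Emit:
send_rows --targets '[[[-0.01,-0.009,0.03,0],[-0.01,-0.009,0.03,0],[-0.01,-0.009,0.03,0],[-0.01,-0.009,0.03,0],[-0.01,-0.009,0.03,0]]]'

```text
t: 4.52
position: [0.4805, -0.1478, 0.347]
orientation: [-0.0, 0.933, 0.36, 0.0]
wrist_force: [0.8, -1.1, -0.4]
width: 0.0487
gripper_force: 0.0
```

Emit:
send_rows --targets '[[[0,0,0.03,0],[0,0,0.03,0],[0,0,0.03,0],[0,0,0.03,0],[0,0,0,0]]]'

```text
t: 4.93
position: [0.4788, -0.1472, 0.224]
orientation: [-0.001, 0.933, 0.36, -0.003]
wrist_force: [-0.8, 0.7, -1.8]
width: 0.0485
gripper_force: 0.0
```

Run:
```python
from h import *
go(.482,-.148,.0855)
a=capture("top")[:,:,::-1]; b=capture("scene")[:,:,::-1]
A=cv2.resize(a[90:240,100:250],(400,400),interpolation=cv2.INTER_CUBIC);Bc=cv2.resize(b[70:220,210:360],(400,400),interpolation=cv2.INTER_CUBIC)
cv2.imwrite("pics/c1.png",np.hstack([A,Bc]))
```

```text
pos [ 0.4788 -0.1472  0.224 ] yaw -47.8 tool shift [0.0026 0.0033 0.1385] len 0.139 turn 0.2 J [-0.49  0.16  0.74  2.01 -0.12  1.02 -0.52] t 4.93 w 0.0485
```

View pics/c1.png

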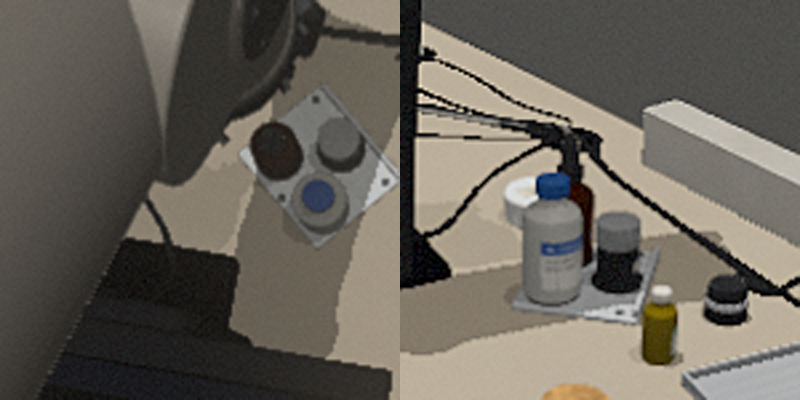

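The crops show the stand undisturbed: amber at (275,150) and blue cap at (318,197) in the left crop. The gripper isn't visible where I expected it, so I need the full pictures.

Run:
```python
from h import *
a=capture("top")[:,:,::-1]; b=capture("scene")[:,:,::-1]
cv2.imwrite("pics/c2.png",np.hstack([cv2.resize(a,(400,300)),cv2.resize(b,(400,300))]))
p=observe()["position"]
for n in("top","scene"): print(n,px(n,p),px(n,p+[0,0,.1]),px(n,p-[0,0,.1]))
```

```text
top [193.89127699 129.57465608] [186.6211551  116.16536333] [199.36368578 139.67179159]
scene [272.54032113  70.74704   ] [272.9431748   21.97827941] [272.10704622 115.58370565]
```

View pics/c2.png

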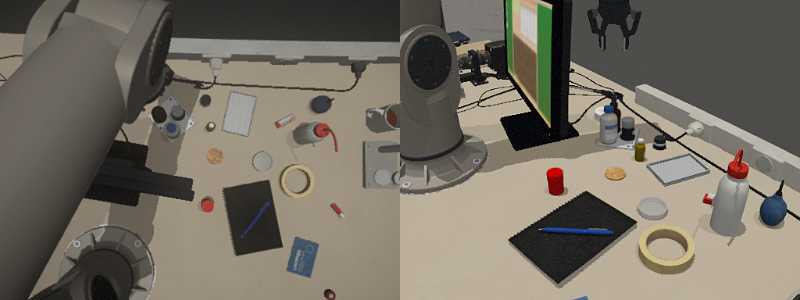

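Scene half: the open gripper hangs at (617,40), right above the amber bottle at (617,105). The top half is blocked by the forearm at left, and the stand stays at (172,118). I'll go lower, then compare the two in one close look.

Emit:
send_rows --targets '[[[0.001,0.001,0.02,0],[0.001,0.001,0.02,0],[0,0,0.014,0],[0,0,0,0],[0,0,0,0]]]'

```text
t: 5.55
position: [0.4849, -0.1482, 0.1756]
orientation: [0.0, 0.933, 0.359, 0.0]
wrist_force: [-0.7, 0.2, 0.5]
width: 0.0486
gripper_force: 0.0
```

Run:
```python
from h import *
go(.482,-.148,.0855)
b=capture("scene")[:,:,::-1]
cv2.imwrite("pics/c3.png",cv2.resize(b[50:190,230:330],(500,700)[:2],interpolation=cv2.INTER_CUBIC)[:600])
p=observe()["position"]
for P in (p,p+[0,0,-.017],(.482,-.148,.124),(.479,-.150,.124),(.482,-.148,.090),(.4365,-.189,.109)): print(P,px("scene",P).round(1),px("top",P).round(1))
```

```text
pos [ 0.4849 -0.1482  0.1756] yaw -47.9 tool shift [-0.002  -0.0022  0.0901] len 0.09 turn 0.1 J [-0.45  0.24  0.73  2.05 -0.2   0.92 -0.46] t 5.55 w 0.0486
[ 0.48518685 -0.1483574   0.17602677] [273.4  95.3] [197.1 134. ]
[ 0.48518685 -0.1483574   0.15902677] [273.3 102.8] [198.  135.7]
(0.482, -0.148, 0.124) [271.9 118.2] [199.5 140.4]
(0.479, -0.15, 0.124) [271.3 118.8] [200.4 141.8]
(0.482, -0.148, 0.09) [271.7 132.5] [201.1 143.2]
(0.4365, -0.189, 0.109) [265.9 136. ] [218.7 162.8]
```

View pics/c3.png

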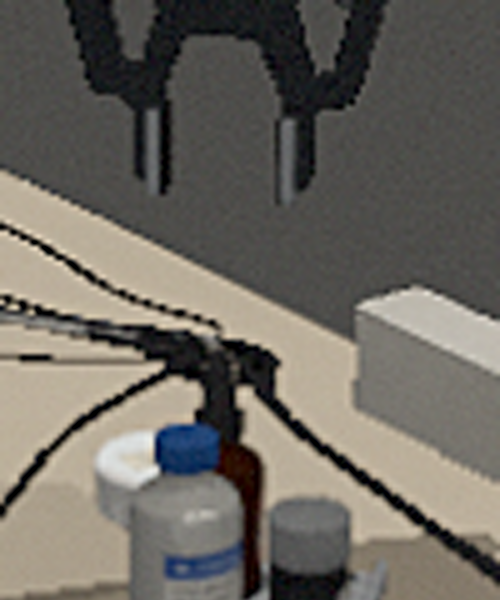

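Crop (5x, offset 230,50): finger tips are at (155,195) and (288,205), straddling the bulb column (220,360), so laterally it fits. The tips sit about 10 px higher than predicted (part-open pads are set back), so I'll lower further and check the height.

Emit:
send_rows --targets '[[[-0.001,-0.001,0.02,0],[-0.001,-0.001,0.02,0],[0,0,0.015,0],[0,0,0,0],[0,0,0,0]]]'

```text
t: 6.02
position: [0.4821, -0.1482, 0.1205]
orientation: [0.0, 0.933, 0.359, 0.0]
wrist_force: [-0.5, 0.7, 0.7]
width: 0.0487
gripper_force: 0.0
```

Run:
```python
from h import *
go(.482,-.148,.0855)
b=capture("scene")[:,:,::-1]
cv2.imwrite("pics/c4.png",cv2.resize(b[90:190,230:330],(600,600),interpolation=cv2.INTER_CUBIC))
p=observe()["position"]
for P in (p,p+[0,0,-.017]): print(P,px("scene",P).round(1),px("top",P).round(1))
```

```text
pos [ 0.4821 -0.1482  0.1205] yaw -48.0 tool shift [ 0.0001 -0.0002  0.035 ] len 0.035 turn 0.0 J [-0.4   0.32  0.68  2.11 -0.28  0.8  -0.38] t 6.02 w 0.0487
[ 0.48239251 -0.14822441  0.12093542] [272.  119.5] [199.8 140.5]
[ 0.48239251 -0.14822441  0.10393542] [272.  126.7] [200.6 141.9]
```

View pics/c4.png

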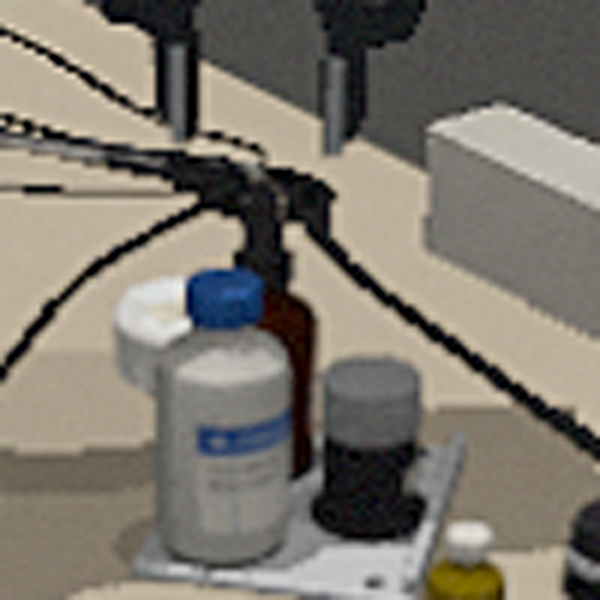

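Crop (6x, offset 230,90): tips are at (180,135) and (333,150), bulb and collar column at (267,170–285). The tips read about 13 px higher than the nominal pose, so I'll check the same moment from the top camera.

Run:
```python
from h import *
b=capture("top")[:,:,::-1]
cv2.imwrite("pics/c5.png",cv2.convertScaleAbs(cv2.resize(b[90:190,150:250],(600,600),interpolation=cv2.INTER_CUBIC),alpha=1.8))
p=observe()["position"]
for n in (-1,1): print([((px("top",p+np.array([.67,-.745,0])*.024*n+[0,0,h])-[150,90])*6).round() for h in (-.017,0.02,.06)])
```

```text
[array([253., 354.]), array([241., 336.]), array([225., 316.])]
[array([353., 269.]), array([345., 247.]), array([335., 222.])]
```

View pics/c5.png

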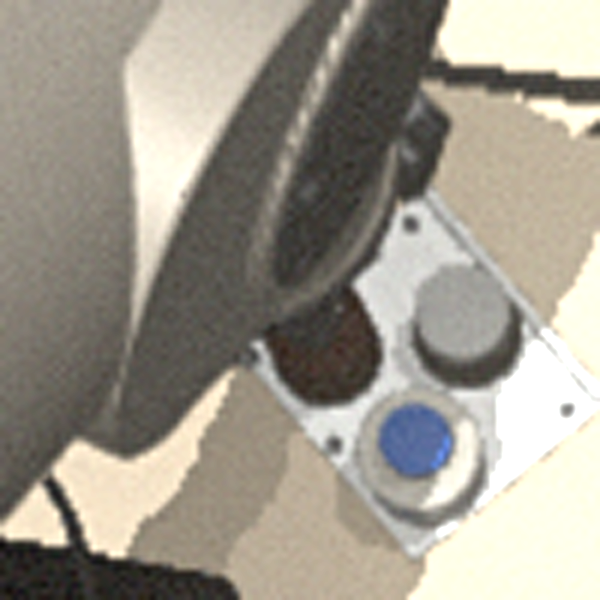

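Top crop (6x, offset 150,90): bulb at about (330,310), can lid (462,305), blue cap (415,440), and the outer finger knuckle at (425,145). That matches the nominal horizontal pose, so I'll go down to the collar and let the closing width show the height.

Emit:
send_rows --targets '[[[0,0,0.012,0],[0,0,0.012,0],[0,0,0.011,0],[0,0,0,0],[0,0,0,0]]]'

```text
t: 6.53
position: [0.4808, -0.1481, 0.0836]
orientation: [-0.0, 0.934, 0.358, -0.001]
wrist_force: [-1.2, 0.1, -0.0]
width: 0.0484
gripper_force: 0.0
```

Emit:
send_rows --targets '[[[0,0,0,0],[0,0,0,0],[0,0,0,0],[0,0,0,0],[0,0,0,0]]]' --jaw 255

```text
t: 6.95
position: [0.4819, -0.148, 0.0848]
orientation: [0.0, 0.933, 0.359, 0.0]
wrist_force: [0.3, -0.8, 4.2]
width: 0.0141
gripper_force: 24.6
```

Emit:
send_rows --targets '[[[0,0,0,0],[0,0,0,0],[0,0,0,0],[0,0,0,0],[0,0,0,0]]]'

```text
t: 7.37
position: [0.4819, -0.1481, 0.0847]
orientation: [0.0, 0.933, 0.359, 0.0]
wrist_force: [0.7, -0.9, 5.8]
width: 0.0138
gripper_force: 24.8
```

Run:
```python
from h import *
go(.482,-.148,.0855)
b=capture("scene")[:,:,::-1]; a=capture("top")[:,:,::-1]
cv2.imwrite("pics/c6.png",np.hstack([cv2.resize(b[90:190,230:330],(400,400),interpolation=cv2.INTER_CUBIC),cv2.convertScaleAbs(cv2.resize(a[90:190,150:250],(400,400),interpolation=cv2.INTER_CUBIC),alpha=1.8)]))
```

```text
pos [ 0.4819 -0.1481  0.0847] yaw -48.0 tool shift [ 0.0001 -0.     -0.0008] len 0.001 turn 0.0 J [-0.36  0.38  0.64  2.13 -0.35  0.73 -0.33] t 7.37 w 0.0138
```

View pics/c6.png

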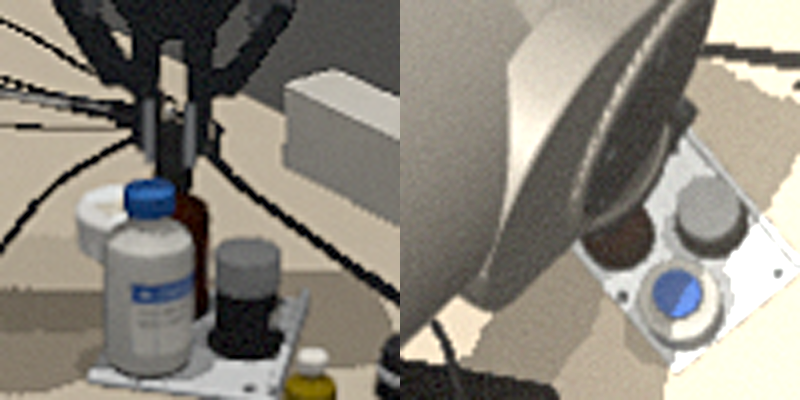

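Scene crop (4x): the pads close on the bulb (width 14 mm), with tips at (150–190,163) just above the collar at (172,180). So the real height is about 20 mm above nominal. I'll open, go lower and close on the collar.

Emit:
send_rows --targets '[[[0,0,0,0],[0,0,0,0],[0,0,0.007,0],[0,0,0.007,0],[0,0,0.006,0]]]' --jaw 130

```text
t: 7.88
position: [0.4812, -0.1478, 0.0634]
orientation: [-0.0, 0.933, 0.359, -0.0]
wrist_force: [-0.8, 0.3, -0.1]
width: 0.0419
gripper_force: 0.0
```

Emit:
send_rows --targets '[[[0,0,0,0],[0,0,0,0],[0,0,0,0],[0,0,0,0],[0,0,0,0]]]' --jaw 255

```text
t: 8.3
position: [0.4816, -0.1481, 0.0646]
orientation: [0.0, 0.934, 0.359, 0.0]
wrist_force: [-0.1, -0.8, 3.6]
width: 0.0227
gripper_force: 25.2
```

Emit:
send_rows --targets '[[[0,0,0,0],[0,0,0,0],[0,0,0,0]]]'

```text
t: 8.55
position: [0.4816, -0.1481, 0.0646]
orientation: [0.0, 0.933, 0.359, 0.0]
wrist_force: [-0.9, -0.6, 5.2]
width: 0.0227
gripper_force: 25.6
```

Width 22.7 mm, so that's the collar. Lift and carry to the tray.

Emit:
send_rows --targets '[[[0,0,-0.01,0],[0,0,-0.02,0],[0,0,-0.03,0],[0,0,-0.03,0],[0,0,-0.02,0]]]' --grip_force 40

```text
t: 8.97
position: [0.4816, -0.1484, 0.1771]
orientation: [0.0, 0.934, 0.358, 0.0]
wrist_force: [-0.3, 0.5, -1.2]
width: 0.0224
gripper_force: 39.2
```

Emit:
send_rows --targets '[[[-0.007,0.011,0,0],[-0.013,0.022,0,0],[-0.015,0.024,0,0],[-0.015,0.024,0,0],[-0.015,0.024,0,0]]]'

```text
t: 9.38
position: [0.5035, -0.2704, 0.175]
orientation: [-0.0, 0.933, 0.359, 0.0]
wrist_force: [0.8, -0.4, -0.7]
width: 0.0219
gripper_force: 39.2
```

Emit:
send_rows --targets '[[[-0.015,0.024,0,0],[-0.015,0.024,0,0],[-0.015,0.024,0,0],[-0.013,0.022,0,0],[-0.007,0.011,0,0]]]'

```text
t: 9.8
position: [0.5251, -0.3938, 0.1749]
orientation: [0.001, 0.934, 0.358, -0.0]
wrist_force: [-0.3, 1.0, 0.2]
width: 0.0221
gripper_force: 39.2
```

Run:
```python
from h import *
go(.528,-.405,.0596)
b=capture("scene")[:,:,::-1]; a=capture("top")[:,:,::-1]
cv2.imwrite("pics/c7.png",np.hstack([cv2.resize(b[70:240,250:420],(400,400),interpolation=cv2.INTER_CUBIC),cv2.convertScaleAbs(cv2.resize(a[80:220,210:350],(400,400),interpolation=cv2.INTER_CUBIC),alpha=1.5)]))
```

```text
pos [ 0.5251 -0.3938  0.1749] yaw -48.1 tool shift [-0.0052  0.0102  0.1153] len 0.116 turn -0.1 J [ 0.04  0.52  0.71  1.72 -0.38  1.04  0.04] t 9.8 w 0.0221
```

View pics/c7.png

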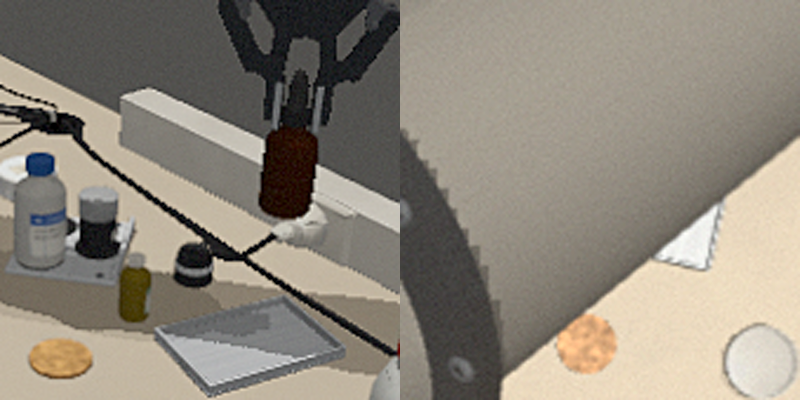

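Scene crop: amber hangs upright in the gripper at (290,170) with the pads on the collar. The tray is at (250,340), and white bottle and can are undisturbed on the stand. Lowering now.

Emit:
send_rows --targets '[[[-0.002,0.005,0.015,0],[-0.003,0.005,0.025,0],[0,0,0.025,0],[0,0,0.025,0],[0,0,0.01,0]]]'

```text
t: 10.32
position: [0.5275, -0.3991, 0.0709]
orientation: [-0.002, 0.933, 0.359, -0.001]
wrist_force: [-0.9, 0.5, -0.6]
width: 0.0222
gripper_force: 39.3
```

Emit:
send_rows --targets '[[[0,0,0,0],[0,0,0,0]]]'

```text
t: 10.48
position: [0.5286, -0.4012, 0.0747]
orientation: [-0.0, 0.933, 0.359, -0.0]
wrist_force: [0.3, -0.2, 0.7]
width: 0.0221
gripper_force: 39.3
```

Run:
```python
from h import *
go(.528,-.405,.0596)
im=capture("scene"); cv2.imwrite("s1raw.png",im[:,:,::-1])
im=im.astype(int); R,G,B=im[...,0],im[...,1],im[...,2]
m=((R>25)&(R>2*G)&(B<30)).astype(np.uint8); m[:,:310]=0; m[:,420:]=0; m[230:]=0
n,l,s,c=cv2.connectedComponentsWithStats(m); i=1+np.argmax(s[1:,4]); print(s[i],c[i])
x,y,w,h,_=s[i]
p=observe()["position"]; print("pred base/mid",px("scene",[p[0],p[1],p[2]-.0566]),px("scene",[p[0],p[1],p[2]-.0566+.03]))
```

```text
pos [ 0.5286 -0.4012  0.0747] yaw -47.9 tool shift [-0.003   0.0024  0.0151] len 0.016 turn 0.1 J [ 0.11  0.64  0.63  1.77 -0.47  0.88  0.11] t 10.48 w 0.0221
[359 175  23  35 427] [370.33021077 191.15456674]
pred base/mid [367.29900096 203.99955872] [369.19346876 191.01033468]
```

Emit:
send_rows --targets '[[[-0.003,0.002,0.006,0],[0,0,0.005,0],[0,0,0.003,0],[0,0,0.001,0],[0,0,0,0]]]'

```text
t: 10.95
position: [0.5276, -0.4055, 0.0597]
orientation: [0.0, 0.934, 0.359, 0.0]
wrist_force: [-1.3, 0.6, 2.3]
width: 0.022
gripper_force: 39.8
```

Emit:
send_rows --targets '[[[0,0,0,0],[0,0,0,0],[0,0,0,0]]]'

```text
t: 11.2
position: [0.5277, -0.4054, 0.0597]
orientation: [0.0, 0.933, 0.359, 0.0]
wrist_force: [-0.6, 0.2, 4.7]
width: 0.0216
gripper_force: 40.3
```

Emit:
send_rows --targets '[[[0,0,0,0],[0,0,0,0],[0,0,0,0],[0,0,0,0],[0,0,-0.01,0]]]' --jaw 110

```text
t: 11.62
position: [0.5269, -0.4045, 0.0681]
orientation: [-0.001, 0.933, 0.359, -0.001]
wrist_force: [0.6, 0.5, 0.5]
width: 0.0488
gripper_force: 0.0
```

Emit:
send_rows --targets '[[[0,0,-0.02,0],[0,0,-0.03,0],[0,0,-0.03,0],[0,0,-0.03,0],[0,0,-0.02,0]]]'

```text
t: 12.03
position: [0.5279, -0.406, 0.2031]
orientation: [0.001, 0.934, 0.358, 0.001]
wrist_force: [-0.2, 0.1, 0.6]
width: 0.0487
gripper_force: 0.0
```

Emit:
send_rows --targets '[[[0.004,-0.011,0,0],[0.008,-0.022,0,0],[0.008,-0.024,0,0],[0.008,-0.024,0,0],[0.009,-0.024,0,0]]]'

```text
t: 12.45
position: [0.4838, -0.3015, 0.1995]
orientation: [-0.0, 0.934, 0.358, -0.0]
wrist_force: [0.5, -0.1, 0.0]
width: 0.0487
gripper_force: 0.0
```

Emit:
send_rows --targets '[[[0.008,-0.024,0,0],[0.008,-0.024,0,0],[0.008,-0.024,0,0],[0.008,-0.022,0,0],[0.008,-0.022,0,0]]]'

```text
t: 12.87
position: [0.436, -0.1884, 0.1995]
orientation: [-0.0, 0.933, 0.359, 0.0]
wrist_force: [0.5, -0.1, 0.3]
width: 0.0486
gripper_force: 0.0
```

Emit:
send_rows --targets '[[[0,0,0,0],[0,0,0,0]]]'

```text
t: 13.03
position: [0.4367, -0.1884, 0.1998]
orientation: [-0.0, 0.933, 0.36, 0.001]
wrist_force: [1.0, -0.5, 0.6]
width: 0.0485
gripper_force: 0.0
```

Run:
```python
from h import *
go(.4365,-.189,.0796)
im=capture("scene")[:,:,::-1]; a=capture("top")[:,:,::-1]
cv2.imwrite("pics/c8.png",np.hstack([cv2.resize(im[70:240,230:400],(400,400),interpolation=cv2.INTER_CUBIC),cv2.convertScaleAbs(cv2.resize(a[80:220,180:320],(400,400),interpolation=cv2.INTER_CUBIC),alpha=1.5)]))
```

```text
pos [ 0.4367 -0.1884  0.1998] yaw -47.8 tool shift [-0.0008  0.0003  0.1202] len 0.12 turn 0.2 J [-0.43  0.13  0.77  2.09 -0.12  0.96 -0.43] t 13.03 w 0.0485
```

View pics/c8.png

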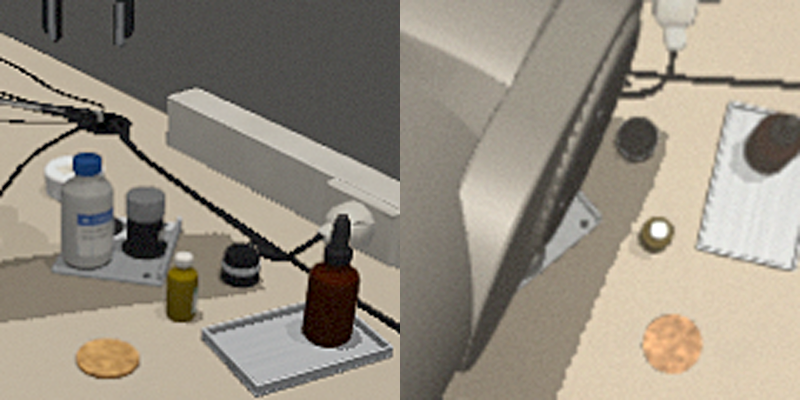

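Amber stands upright in the tray at (330,300) in the scene crop. The open gripper is above the white bottle's cap at (88,165), with the tips at (50–120,35). Descend and grip the cap.

Emit:
send_rows --targets '[[[-0.001,0,0.02,0],[0,0,0.03,0],[0,0,0.03,0],[0,0,0.025,0],[0,0,0.015,0]]]'

```text
t: 13.55
position: [0.4351, -0.1912, 0.0769]
orientation: [-0.0, 0.934, 0.358, -0.002]
wrist_force: [-0.4, 0.0, -0.8]
width: 0.0489
gripper_force: 0.0
```

Emit:
send_rows --targets '[[[0,0,0,0],[0,0,0,0]]]'

```text
t: 13.72
position: [0.4357, -0.1914, 0.0792]
orientation: [0.0, 0.934, 0.358, -0.001]
wrist_force: [0.1, -0.1, 0.1]
width: 0.0482
gripper_force: 0.0
```

Emit:
send_rows --targets '[[[0,0,0,0],[0,0,0,0],[0,0,0,0],[0,0,0,0],[0,0,0,0]]]' --jaw 255

```text
t: 14.13
position: [0.437, -0.1903, 0.0807]
orientation: [0.0, 0.933, 0.359, 0.001]
wrist_force: [-1.1, 0.4, 6.4]
width: 0.025
gripper_force: 39.1
```

Emit:
send_rows --targets '[[[0,0,0,0],[0,0,0,0],[0,0,0,0]]]'

```text
t: 14.38
position: [0.437, -0.1903, 0.0807]
orientation: [0.0, 0.933, 0.359, 0.001]
wrist_force: [-1.0, 1.0, 5.4]
width: 0.025
gripper_force: 39.1
```

Emit:
send_rows --targets '[[[0,0,-0.01,0],[0,0,-0.02,0],[0,0,-0.03,0],[0,0,-0.03,0],[0,0,-0.02,0]]]'

```text
t: 14.8
position: [0.4365, -0.1911, 0.1928]
orientation: [0.001, 0.934, 0.358, 0.001]
wrist_force: [1.2, 0.4, -0.5]
width: 0.0252
gripper_force: 39.7
```

Emit:
send_rows --targets '[[[-0.006,0.009,0,0],[-0.012,0.018,0,0],[-0.014,0.021,0,0],[-0.014,0.021,0,0],[-0.014,0.021,0,0]]]'

```text
t: 15.22
position: [0.4521, -0.2983, 0.191]
orientation: [0.0, 0.933, 0.359, 0.001]
wrist_force: [-0.4, 0.1, -1.2]
width: 0.0251
gripper_force: 39.8
```

Emit:
send_rows --targets '[[[-0.014,0.021,0,0],[-0.014,0.021,0,0],[-0.012,0.018,0,0],[-0.012,0.018,0,0],[0,0,0,0]]]'

```text
t: 15.63
position: [0.465, -0.394, 0.1912]
orientation: [0.002, 0.934, 0.357, -0.0]
wrist_force: [-0.6, 0.1, -1.4]
width: 0.0251
gripper_force: 39.8
```

Emit:
send_rows --targets '[[[0,0,0,0],[0,0,0,0]]]'

```text
t: 15.8
position: [0.4653, -0.3896, 0.1902]
orientation: [0.0, 0.934, 0.359, 0.0]
wrist_force: [-1.2, 0.2, -1.9]
width: 0.0251
gripper_force: 39.8
```

Run:
```python
from h import *
go(.468,-.392,.0757)
im=capture("scene"); im=im.astype(int); R,G,B=im[...,0],im[...,1],im[...,2]
m=((R>25)&(R>2*G)&(B<30)).astype(np.uint8); m[:,:310]=0; m[:,420:]=0; m[230:]=0
n,l,s,c=cv2.connectedComponentsWithStats(m); i=1+np.argmax(s[1:,4]); print("amber",s[i],c[i])
o=at("scene",c[i],.033); print(o); d=o-np.array([.498,-.3985]); t=np.radians(-12.2); e=np.array([np.cos(t),np.sin(t)]); print("tray frame",d@e,d@[-e[1],e[0]])
m=((B>R+40)).astype(np.uint8); n,l,s,c=cv2.connectedComponentsWithStats(m[:200]); 
for i in range(1,n):
    if s[i,4]>30: print("blue",s[i],c[i])
print(px("scene",observe()["position"]+[0,0,.022]))
```

```text
pos [ 0.4653 -0.3896  0.1902] yaw -48.0 tool shift [0.0003 0.0035 0.1145] len 0.115 turn 0.0 J [ 0.    0.43  0.78  1.83 -0.35  1.03  0.08] t 15.8 w 0.0251
amber [360 183  22  35 458] [370.71615721 198.57860262]
[ 0.53150229 -0.40612454]
tray frame 0.03435692369770198 -0.00037247781616807607
blue [343 112  16  12 162] [350.41358025 117.70987654]
blue [345 143  17   7  78] [352.97435897 146.3974359 ]
[349.34458127 117.25646617]
```

Emit:
send_rows --targets '[[[0,0.003,0.015,0],[0,0,0.025,0],[0,0,0.03,0],[0,0,0.02,0],[0,0,0.014,0]]]'

```text
t: 16.27
position: [0.467, -0.3906, 0.083]
orientation: [-0.001, 0.933, 0.359, -0.001]
wrist_force: [0.1, 0.4, -0.2]
width: 0.0249
gripper_force: 39.8
```

Emit:
send_rows --targets '[[[0,0,0.004,0],[0,0,0.003,0],[0,0,0.002,0],[0,0,0.001,0],[0,0,0,0]]]'

```text
t: 16.68
position: [0.4678, -0.3924, 0.0762]
orientation: [0.0, 0.933, 0.359, 0.0]
wrist_force: [-0.1, 0.4, -0.4]
width: 0.025
gripper_force: 39.8
```

Emit:
send_rows --targets '[[[0,0,0,0],[0,0,0,0],[0,0,0,0]]]'

```text
t: 16.93
position: [0.4676, -0.3923, 0.0758]
orientation: [0.0, 0.933, 0.359, 0.0]
wrist_force: [-0.0, 0.1, -0.4]
width: 0.0249
gripper_force: 39.9
```

Emit:
send_rows --targets '[[[0,0,0.001,0],[0,0,0,0]]]'

```text
t: 17.1
position: [0.4678, -0.3927, 0.0757]
orientation: [0.0, 0.934, 0.359, 0.001]
wrist_force: [-2.9, 2.7, 17.7]
width: 0.0249
gripper_force: 42.1
```

Emit:
send_rows --targets '[[[0,0,0,0],[0,0,0,0],[0,0,0,0],[0,0,0,0],[0,0,-0.01,0]]]' --jaw 110

```text
t: 17.52
position: [0.4667, -0.3915, 0.0833]
orientation: [-0.001, 0.933, 0.359, -0.001]
wrist_force: [-0.3, 0.1, 0.0]
width: 0.0482
gripper_force: 0.0
```

Emit:
send_rows --targets '[[[0,0,-0.02,0],[0,0,-0.03,0],[0,0,-0.03,0],[0,0,-0.03,0],[0,0,-0.01,0]]]'

```text
t: 17.93
position: [0.4682, -0.3936, 0.2091]
orientation: [0.002, 0.934, 0.358, 0.001]
wrist_force: [0.8, -1.2, 1.1]
width: 0.0483
gripper_force: 0.0
```

Emit:
send_rows --targets '[[[0.014,-0.012,0,0],[0.024,-0.021,0,0],[0.024,-0.021,0,0],[0.024,-0.021,0,0],[0.024,-0.021,0,0]]]' --jaw 65

```text
t: 18.35
position: [0.4846, -0.246, 0.2047]
orientation: [-0.0, 0.934, 0.358, 0.0]
wrist_force: [0.3, 0.4, 0.8]
width: 0.0637
gripper_force: 0.0
```

Emit:
send_rows --targets '[[[0.022,-0.018,0,0],[0.011,-0.009,0,0],[0,0,0,0],[0,0,0,0]]]'

```text
t: 18.68
position: [0.4914, -0.2045, 0.2047]
orientation: [-0.0, 0.933, 0.359, 0.0]
wrist_force: [0.8, -0.3, 0.3]
width: 0.0634
gripper_force: 0.0
```

Run:
```python
from h import *
go(.4915,-.2047,.030)
im=capture("scene"); cv2.imwrite("s2raw.png",im[:,:,::-1])
im=im.astype(int); R,G,B=im[...,0],im[...,1],im[...,2]
m=((R>25)&(R>2*G)&(B<30)).astype(np.uint8); m[:,:310]=0; m[:,420:]=0; m[230:]=0
n,l,s,c=cv2.connectedComponentsWithStats(m); i=1+np.argmax(s[1:,4]); print("amber",s[i],c[i])
m=((B>R+40)).astype(np.uint8); n,l,s,c=cv2.connectedComponentsWithStats(m[:200]); t=np.radians(-12.2); e=np.array([np.cos(t),np.sin(t)])
for i in range(1,n):
    if s[i,4]>30:
        q=at("scene",c[i],.0975); d=q-np.array([.498,-.3985]); print("blue",s[i],c[i],q,d@e,d@[-e[1],e[0]])
```

```text
pos [ 0.4914 -0.2045  0.2047] yaw -47.9 tool shift [-0.0002  0.0002  0.1747] len 0.175 turn 0.1 J [-0.4   0.26  0.81  1.97 -0.23  0.99 -0.32] t 18.68 w 0.0634
amber [360 182  22  36 473] [370.36575053 197.38689218]
blue [339 171  15  12 160] [345.69375 176.45625] [ 0.46785114 -0.39279784] -0.030672978722066008 -0.000797819636493162
```

Emit:
send_rows --targets '[[[0,0,0.02,0],[0,0,0.03,0],[0,0,0.03,0],[0,0,0.03,0],[0,0,0.025,0]]]'

```text
t: 19.15
position: [0.4904, -0.2066, 0.0676]
orientation: [0.0, 0.934, 0.358, -0.001]
wrist_force: [-0.6, 0.1, -0.2]
width: 0.0634
gripper_force: 0.0
```

Emit:
send_rows --targets '[[[0,0,0.015,0],[0,0,0.012,0],[0,0,0.008,0],[0,0,0.004,0],[0,0,0,0]]]'

```text
t: 19.57
position: [0.4912, -0.2056, 0.0303]
orientation: [0.0, 0.934, 0.358, -0.0]
wrist_force: [0.6, 0.5, -0.0]
width: 0.0636
gripper_force: 0.0
```

Emit:
send_rows --targets '[[[0,0,0,0],[0,0,0,0],[0,0,0,0],[0,0,0,0],[0,0,0,0]]]' --jaw 255

```text
t: 19.98
position: [0.4919, -0.2052, 0.0314]
orientation: [0.0, 0.933, 0.359, 0.001]
wrist_force: [-1.5, 0.3, 5.7]
width: 0.0356
gripper_force: 39.2
```

Emit:
send_rows --targets '[[[0,0,0,0],[0,0,0,0],[0,0,0,0]]]'

```text
t: 20.23
position: [0.4919, -0.2052, 0.0314]
orientation: [0.0, 0.933, 0.359, 0.001]
wrist_force: [-1.1, 0.9, 6.4]
width: 0.0356
gripper_force: 39.2
```

```bash
cat > fk.py <<'E'
import numpy as np, itertools
from scipy.optimize import least_squares
from scipy.spatial.transform import Rotation as Ro
# pos, yaw(tool y), joints
D=[([.2632,.6211,.2177],67,[-1.3195,.4267,.0738,1.6066,-.0341,1.1108,-.0671]),
([.602,.2508,.4982],67,[-.74,.29,.35,1.23,-.1,1.64,.76]),
([.5487,-.1478,.4981],-48.2,[-.5,.14,.76,1.44,-.1,1.6,-.59]),
([.4788,-.1472,.224],-47.8,[-.49,.16,.74,2.01,-.12,1.02,-.52]),
([.4849,-.1482,.1756],-47.9,[-.45,.24,.73,2.05,-.2,.92,-.46]),
([.4819,-.1481,.0847],-48,[-.36,.38,.64,2.13,-.35,.73,-.33]),
([.5251,-.3938,.1749],-48.1,[.04,.52,.71,1.72,-.38,1.04,.04]),
([.5286,-.4012,.0747],-47.9,[.11,.64,.63,1.77,-.47,.88,.11]),
([.4367,-.1884,.1998],-47.8,[-.43,.13,.77,2.09,-.12,.96,-.43]),
([.4653,-.3896,.1902],-48,[0,.43,.78,1.83,-.35,1.03,.08])]
def chain(P,J,s):
    th,h,a,b,L,e,w,t7,l=P[:9]; R=Ro.from_euler('z',th); p=np.array([0,0,h]); pts=[p]
    R=R*Ro.from_euler('z',s[0]*J[0])*Ro.from_euler('y',J[1]); R=R*Ro.from_euler('z',s[1]*J[2])
    p=p+R.apply([e,0,a]); pts.append(p); R=R*Ro.from_euler('y',J[3]); R=R*Ro.from_euler('z',s[2]*J[4])
    p=p+R.apply([w-e,0,b]); pts.append(p); R=R*Ro.from_euler('y',J[5]); R=R*Ro.from_euler('z',s[3]*J[6]+t7)
    p=p+R.apply([0,0,L]); return pts+[p],R
def res(P,s):
    r=[]
    for p,y,J in D:
        pts,R=chain(P,J,s); r+=list(pts[-1]-p); M=R.as_matrix(); y=np.radians(y)
        r+=list(.3*(M[:,2]-[0,0,-1]))+list(.3*(M[:,1]-[np.cos(y),np.sin(y),0]))
    return np.array(r)
if __name__=="__main__":
    best=[]
    for s in itertools.product([1,-1],repeat=4):
        for th in (0,1.57,3.14,-1.57):
            f=least_squares(res,[th,.35,.5,.5,.35,0,0,0,0],args=(s,)); best.append((f.cost,s,f.x))
    best.sort(key=lambda q:q[0])
    for q in best[:2]: print(q[0],q[1],q[2].round(3))
    import pickle; pickle.dump(best[0][1:],open("fk.pkl","wb"))
    for i in (8,5,9,0): print([p.round(3) for p in chain(best[0][2],D[i][2],best[0][1])[0]])
E
python3 fk.py
```

```text
0.0004488338096280392 (-1, -1, -1, -1) [-0.096 -0.737  0.551  0.489 -0.671  0.015  0.006  1.474  0.   ]
0.0004488338096914613 (-1, -1, -1, -1) [-0.096 -0.737  0.551  0.489 -0.671  0.015  0.006  1.474  0.   ]
[array([ 0.   ,  0.   , -0.737]), array([ 0.081,  0.017, -0.192]), array([ 0.438, -0.175, -0.465]), array([ 0.435, -0.18 ,  0.207])]
[array([ 0.   ,  0.   , -0.737]), array([ 0.21 ,  0.048, -0.23 ]), array([ 0.485, -0.139, -0.588]), array([ 0.482, -0.143,  0.084])]
[array([ 0.   ,  0.   , -0.737]), array([ 0.237, -0.033, -0.241]), array([ 0.46 , -0.392, -0.487]), array([ 0.462, -0.395,  0.184])]
[array([ 0.   ,  0.   , -0.737]), array([ 0.083,  0.227, -0.242]), array([ 0.267,  0.628, -0.451]), array([0.267, 0.629, 0.22 ])]
```

Emit:
send_rows --targets '[[[0,0,-0.015,0],[0,0,-0.03,0],[0,0,-0.03,0],[0,0,-0.025,0],[0,0,0,0]]]'

```text
t: 20.65
position: [0.4935, -0.206, 0.135]
orientation: [0.001, 0.934, 0.359, 0.003]
wrist_force: [1.9, -0.6, -0.6]
width: 0.0358
gripper_force: 40.5
```

Emit:
send_rows --targets '[[[-0.01,0,0,0],[-0.02,0,0,0],[-0.025,0,0,0],[-0.025,0,0,0],[-0.025,0,0,0]]]'

```text
t: 21.07
position: [0.4114, -0.2759, 0.1297]
orientation: [-0.0, 0.933, 0.359, -0.0]
wrist_force: [-0.9, -0.9, -1.8]
width: 0.0358
gripper_force: 40.5
```

Emit:
send_rows --targets '[[[-0.025,0,0,0],[-0.02,0,0,0],[-0.018,0,0,0],[-0.009,0,0,0],[0,0,0,0]]]'

```text
t: 21.48
position: [0.3577, -0.3247, 0.13]
orientation: [-0.0, 0.934, 0.357, -0.0]
wrist_force: [-0.4, -0.2, -1.4]
width: 0.0357
gripper_force: 40.5
```

Run:
```python
from h import *; import fk,pickle
go(.361,-.324,.0284)
s,P=pickle.load(open("fk.pkl","rb")); J=observe()["joints"]
print([ (p+[0,0,.35+.737 if i<3 else 0]).round(3) for i,p in enumerate(fk.chain(P,J,s)[0])])
b=capture("scene")[:,:,::-1]
cv2.imwrite("pics/c9.png",cv2.resize(b[0:260,0:347],(800,600),interpolation=cv2.INTER_CUBIC))
```

```text
pos [ 0.3577 -0.3247  0.13  ] yaw -48.1 tool shift [0.0029 0.0017 0.1016] len 0.102 turn -0.1 J [-0.08  0.29  0.81  2.15 -0.29  0.81  0.07] t 21.48 w 0.0357
[array([0.  , 0.  , 0.35]), array([ 0.169, -0.013,  0.874]), array([ 0.361, -0.318,  0.545]), array([ 0.362, -0.318,  0.129])]
```

View pics/c9.png

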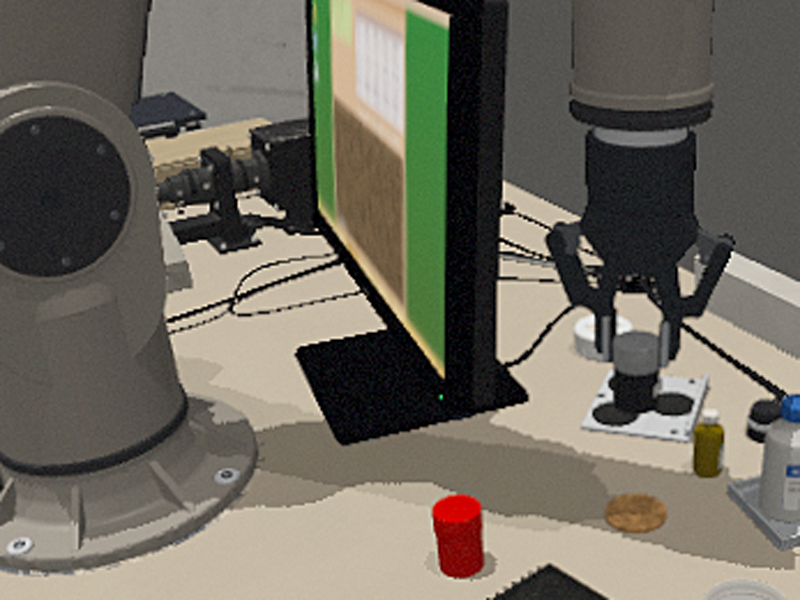

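View (2.3x): the can hangs upright in the pads at (635,365), with the cork at (635,513) below it. The screen edge at (505,200) is clear of the gripper and wrist (572–712). Lowering.

Emit:
send_rows --targets '[[[0.003,0.002,0.015,0],[0,0,0.02,0],[0,0,0.02,0],[0,0,0.02,0],[0,0,0.01,0]]]'

```text
t: 21.95
position: [0.3633, -0.3216, 0.0432]
orientation: [-0.001, 0.933, 0.359, -0.001]
wrist_force: [0.3, 1.3, -1.0]
width: 0.0353
gripper_force: 40.4
```

Emit:
send_rows --targets '[[[0,0,0,0],[0,0,0,0]]]'

```text
t: 22.12
position: [0.3634, -0.3229, 0.0454]
orientation: [-0.0, 0.933, 0.359, -0.0]
wrist_force: [-0.1, -0.4, -0.5]
width: 0.0359
gripper_force: 40.4
```

Run:
```python
from h import *
go(.361,-.324,.0284); print(observe()["wrist_force"])
im=cv2.cvtColor(capture("scene"),cv2.COLOR_RGB2BGR); cv2.imwrite("s3raw.png",im)
p=observe()["position"]; print("pred lid centre",px("scene",p+[0,0,.022]),"cork c",px("scene",[.361,-.324,.005]))
b=cv2.imread("scene0raw.png").astype(int); m=((b[...,2]>b[...,0]+70)&(b[...,2]<255)).astype(np.uint8); n,l,s,c=cv2.connectedComponentsWithStats(m)
for i in range(1,n):
    if 255<c[i][0]<300 and s[i,4]>60: print("cork",s[i],c[i],at("scene",c[i],.005))
```

```text
pos [ 0.3634 -0.3229  0.0454] yaw -48.0 tool shift [-0.0025 -0.0008  0.017 ] len 0.017 turn 0.0 J [ 0.04  0.45  0.68  2.19 -0.47  0.64  0.22] t 22.12 w 0.0359
[-0.12146304 -0.44869902 -0.54657083]
pred lid centre [276.50422403 191.34484162] cork c [275.04173938 220.09763144]
cork [263 214  26  17 346] [275.36416185 221.60693642] [ 0.35855232 -0.32829508]
```

Emit:
send_rows --targets '[[[-0.004,0,0.005,0],[0,0,0.006,0],[0,0,0.003,0],[0,0,0.002,0],[0,0,0,0]]]'

```text
t: 22.58
position: [0.3603, -0.3257, 0.0291]
orientation: [-0.0, 0.934, 0.359, -0.0]
wrist_force: [0.7, 0.3, -1.4]
width: 0.0355
gripper_force: 40.4
```

Emit:
send_rows --targets '[[[0,0,0.001,0],[0,0,0,0],[0,0,0,0]]]'

```text
t: 22.83
position: [0.3605, -0.3258, 0.0285]
orientation: [0.0, 0.933, 0.359, 0.0]
wrist_force: [-0.5, 0.0, -0.4]
width: 0.0357
gripper_force: 40.5
```

Emit:
send_rows --targets '[[[0,0,0.0005,0],[0,0,0,0]]]'

```text
t: 23.0
position: [0.3605, -0.3259, 0.0284]
orientation: [-0.0, 0.933, 0.359, 0.0]
wrist_force: [-3.6, 2.7, 13.3]
width: 0.0356
gripper_force: 42.0
```

Emit:
send_rows --targets '[[[0,0,0,0],[0,0,0,0],[0,0,0,0],[0,0,0,0],[0,0,-0.01,0]]]' --jaw 90

```text
t: 23.42
position: [0.3598, -0.3253, 0.0372]
orientation: [-0.001, 0.933, 0.359, -0.001]
wrist_force: [-1.0, 0.8, -0.8]
width: 0.0551
gripper_force: 0.0
```

Emit:
send_rows --targets '[[[0,0,-0.02,0],[0,0,-0.03,0],[0,0,-0.03,0],[0,0,-0.02,0],[0,0,0,0]]]'

```text
t: 23.83
position: [0.3617, -0.3271, 0.1419]
orientation: [0.002, 0.934, 0.358, 0.002]
wrist_force: [1.5, -0.2, 1.0]
width: 0.0554
gripper_force: 0.0
```

Emit:
send_rows --targets '[[[0.01,0.006,0,0],[0.02,0.012,0,0],[0.02,0.012,0,0],[0.02,0.012,0,0],[0.01,0.005,0,0]]]'

```text
t: 24.25
position: [0.4543, -0.3057, 0.1372]
orientation: [-0.0, 0.933, 0.36, -0.0]
wrist_force: [0.7, 1.3, 1.1]
width: 0.0555
gripper_force: 0.0
```

Emit:
send_rows --targets '[[[0,0,0,-7],[0,0,0,-7],[0,0,0,-7],[0,0,0,-7],[0,0,0,0]]]'

```text
t: 24.67
position: [0.451, -0.307, 0.1374]
orientation: [-0.0, 0.817, 0.576, -0.0]
wrist_force: [-0.4, -0.2, -0.2]
width: 0.0553
gripper_force: 0.0
```

Run:
```python
from h import *
go(.4513,-.3072,.012,-20)
im=cv2.cvtColor(capture("scene"),cv2.COLOR_RGB2BGR); cv2.imwrite("s4raw.png",im)
b=im.astype(int); B,G,R=b[...,0],b[...,1],b[...,2]
m=((R>B+50)&(G>B+40)&(R<160)&(np.abs(R-G)<45)).astype(np.uint8); m[:,:290]=0; m[:,330:]=0; m[:170]=0;m[225:]=0
n,l,s,c=cv2.connectedComponentsWithStats(m)
for i in range(1,n):
    if s[i,4]>30: print("oil body",s[i],c[i],"at .022",at("scene",c[i],.022))
# can: grey lid, dark body, near (276,200)
x,y=px("scene",[.3605,-.3258,.022]); print("can mid pred",x,y)
d=(b.max(2)<45)[int(y)-3:int(y)+4,int(x)-25:int(x)+25]; print("dark cols",[ (int(x)-25+np.flatnonzero(r)[[0,-1]]).tolist() for r in d if r.any()])
```

```text
pos [ 0.451  -0.307   0.1374] yaw -19.6 tool shift [-1.000e-04  5.000e-04  1.254e-01] len 0.125 turn 0.4 J [-0.05  0.36  0.65  2.   -0.29  0.87  0.42] t 24.67 w 0.0553
oil body [301 184  13  23 225] [306.56       194.26222222] at .022 [ 0.45140702 -0.30826704]
can mid pred 275.54250047022373 213.2672861293287
dark cols [[268, 284], [268, 284], [268, 284], [268, 284], [268, 283], [268, 282], [268, 282]]
```

Emit:
send_rows --targets '[[[0,0,0.02,0],[0,0,0.03,0],[0,0,0.03,0],[0,0,0.02,0],[0,0,0.012,0]]]'

```text
t: 25.13
position: [0.45, -0.3065, 0.0234]
orientation: [-0.001, 0.82, 0.572, -0.001]
wrist_force: [0.3, 0.0, -0.3]
width: 0.0555
gripper_force: 0.0
```

Emit:
send_rows --targets '[[[0,0,0.008,0],[0,0,0.004,0],[0,0,0,0],[0,0,0,0]]]'

```text
t: 25.47
position: [0.4517, -0.3074, 0.0147]
orientation: [0.0, 0.819, 0.573, 0.0]
wrist_force: [0.3, -0.3, 0.3]
width: 0.0556
gripper_force: 0.0
```

Emit:
send_rows --targets '[[[0,0,0,0],[0,0,0,0],[0,0,0,0],[0,0,0,0],[0,0,0,0]]]' --jaw 255 --grip_force 25

```text
t: 25.88
position: [0.4517, -0.3073, 0.0147]
orientation: [0.0, 0.819, 0.574, 0.0]
wrist_force: [-2.3, 0.9, 8.5]
width: 0.0254
gripper_force: 25.5
```

Emit:
send_rows --targets '[[[0,0,0,0],[0,0,0,0],[0,0,0,0]]]'

```text
t: 26.13
position: [0.4517, -0.3073, 0.0147]
orientation: [0.0, 0.819, 0.574, 0.0]
wrist_force: [-1.7, 0.9, 7.7]
width: 0.0252
gripper_force: 25.5
```

Emit:
send_rows --targets '[[[0,0,-0.01,0],[0,0,-0.02,0],[0,0,-0.03,0],[0,0,-0.02,0],[0,0,0,0]]]'

```text
t: 26.55
position: [0.453, -0.3083, 0.0982]
orientation: [0.002, 0.819, 0.574, 0.002]
wrist_force: [1.4, 0.0, -0.6]
width: 0.0253
gripper_force: 24.8
```

Run:
```python
from h import *
go(.4925,-.2045,None,-20)
```

```text
pos [ 0.453  -0.3083  0.0982] yaw -20.0 tool shift [0.1111 0.0016 0.    ] len 0.111 turn 0.0 J [-0.02  0.42  0.62  2.03 -0.35  0.78  0.46] t 26.55 w 0.0253
```

Emit:
send_rows --targets '[[[0.012,0,0,0],[0.022,0,0,0],[0.025,0,0,0],[0.025,0,0,0],[0.018,0.001,0,0]]]'

```text
t: 26.97
position: [0.4873, -0.2086, 0.0934]
orientation: [-0.001, 0.819, 0.574, -0.0]
wrist_force: [1.7, -0.3, 0.2]
width: 0.0253
gripper_force: 24.8
```

Emit:
send_rows --targets '[[[0.009,0,0,0],[0,0,0,0],[0,0,0,0],[0,0,0,0]]]'

```text
t: 27.3
position: [0.4895, -0.2041, 0.0939]
orientation: [0.0, 0.819, 0.573, -0.0]
wrist_force: [-0.0, -0.4, -0.3]
width: 0.0252
gripper_force: 24.8
```

Run:
```python
from h import *
go(.4923,-.2048,.0227,-20)
```

```text
pos [ 0.4895 -0.2041  0.0939] yaw -20.0 tool shift [0.0003 0.0028 0.0712] len 0.071 turn -0.0 J [-0.22  0.4   0.61  2.07 -0.33  0.77  0.25] t 27.3 w 0.0252
```

Emit:
send_rows --targets '[[[0,0.003,0.012,0],[0,0,0.02,0],[0,0,0.02,0],[0,0,0.01,0],[0,0,0.005,0]]]'

```text
t: 27.72
position: [0.4917, -0.2048, 0.0252]
orientation: [-0.001, 0.819, 0.573, -0.001]
wrist_force: [-0.7, 0.4, -0.0]
width: 0.0253
gripper_force: 24.8
```

Emit:
send_rows --targets '[[[0,0,0.002,0],[0,0,0.001,0],[0,0,0.001,0],[0,0,0,0],[0,0,0,0]]]'

```text
t: 28.13
position: [0.4933, -0.2042, 0.0235]
orientation: [0.0, 0.819, 0.574, 0.0]
wrist_force: [0.3, 0.8, -1.2]
width: 0.0255
gripper_force: 24.8
```

Run:
```python
from h import *
go(.4923,-.2048,.0227,-20); print(observe()["wrist_force"])
```

```text
pos [ 0.4933 -0.2042  0.0235] yaw -20.0 tool shift [-0.0009 -0.0008  0.0008] len 0.001 turn 0.0 J [-0.15  0.52  0.53  2.09 -0.44  0.63  0.33] t 28.13 w 0.0255
[ 0.34167118  0.84121838 -1.24246182]
```

Emit:
send_rows --targets '[[[0,0,0.001,0],[0,0,0,0],[0,0,0,0]]]'

```text
t: 28.38
position: [0.4934, -0.2043, 0.0226]
orientation: [0.0, 0.819, 0.574, 0.0]
wrist_force: [-2.8, 0.6, 9.8]
width: 0.0253
gripper_force: 25.9
```

Emit:
send_rows --targets '[[[0,0,0,0],[0,0,0,0],[0,0,0,0],[0,0,0,0],[0,0,-0.01,0]]]' --jaw 110

```text
t: 28.8
position: [0.492, -0.2038, 0.031]
orientation: [-0.001, 0.819, 0.574, -0.001]
wrist_force: [-1.4, 0.3, -0.0]
width: 0.0486
gripper_force: 0.0
```

Emit:
send_rows --targets '[[[0,0,-0.02,0],[0,0,-0.035,0],[0,0,-0.04,0],[0,0,-0.04,0],[0,0,-0.032,0]]]'

```text
t: 29.22
position: [0.4927, -0.2048, 0.2022]
orientation: [0.001, 0.819, 0.573, 0.0]
wrist_force: [1.3, 0.5, 1.2]
width: 0.0488
gripper_force: 0.0
```

Emit:
send_rows --targets '[[[0,0,0,7],[0,0,0,7],[0,0,0,7],[0,0,0,7],[0,0,0,0]]]'

```text
t: 29.63
position: [0.4928, -0.2041, 0.1995]
orientation: [0.0, 0.935, 0.356, 0.0]
wrist_force: [-0.5, -0.6, -0.4]
width: 0.0486
gripper_force: 0.0
```

Emit:
send_rows --targets '[[[-0.014,0.012,0,0],[-0.024,0.02,0,0],[-0.024,0.02,0,0],[-0.024,0.02,0,0],[-0.024,0.02,0,0]]]'

```text
t: 30.05
position: [0.4724, -0.3474, 0.1994]
orientation: [-0.0, 0.933, 0.361, 0.0]
wrist_force: [0.2, 0.2, -0.3]
width: 0.0486
gripper_force: 0.0
```

Emit:
send_rows --targets '[[[-0.023,0.02,0,0],[-0.012,0.011,0,0],[0,0,0,0],[0,0,0,0]]]'

```text
t: 30.38
position: [0.4669, -0.3936, 0.1991]
orientation: [-0.0, 0.933, 0.359, -0.0]
wrist_force: [0.0, 0.4, 0.6]
width: 0.0486
gripper_force: 0.0
```

Run:
```python
from h import *
go(.4678,-.3927,.0757)
im=cv2.cvtColor(capture("scene"),cv2.COLOR_RGB2BGR)
b=im.astype(int); B,G,R=b[...,0],b[...,1],b[...,2]
m=((R>B+30)&(G>B+25)&(R<160)&(np.abs(R-G)<45)).astype(np.uint8); x0,y0=px("scene",[.493,-.204,.03]).astype(int); k=np.zeros_like(m);k[y0-22:y0+22,x0-14:x0+14]=1
n,l,s,c=cv2.connectedComponentsWithStats(m*k)
c0=np.array([.4762,-.1857]);t=np.radians(-48.2);e=np.array([np.cos(t),np.sin(t)])
for i in range(1,n):
    if s[i,4]>30: q=at("scene",c[i],.030); print("oil",s[i],c[i],q,"stand",(q-c0)@e,(q-c0)@[-e[1],e[0]])
m=(B>R+40).astype(np.uint8); n,l,s,c=cv2.connectedComponentsWithStats(m[:200])
for i in range(1,n):
    if s[i,4]>30: print("blue",s[i],c[i])
```

```text
pos [ 0.4669 -0.3936  0.1991] yaw -47.9 tool shift [0.0013 0.     0.1233] len 0.123 turn 0.1 J [-0.    0.43  0.8   1.81 -0.35  1.05  0.09] t 30.38 w 0.0486
oil [286 155  12  22 219] [290.84474886 165.03196347] [ 0.49280376 -0.20524577] stand 0.02563784859899707 -0.0006501828532023989
blue [339 171  15  12 148] [345.53378378 176.72297297]
```

Oil bottle stands at stand (25.6, -0.7) mm. Next I pick up the white bottle again.

Emit:
send_rows --targets '[[[0.001,0,0.02,0],[0,0,0.03,0],[0,0,0.03,0],[0,0,0.025,0],[0,0,0.012,0]]]'

```text
t: 30.85
position: [0.468, -0.3894, 0.0793]
orientation: [-0.002, 0.933, 0.36, -0.001]
wrist_force: [-0.6, 0.2, -0.1]
width: 0.0488
gripper_force: 0.0
```

Emit:
send_rows --targets '[[[0,0,0.006,0],[0,0,0,0],[0,0,0,0]]]'

```text
t: 31.1
position: [0.4689, -0.3921, 0.077]
orientation: [0.0, 0.933, 0.359, 0.0]
wrist_force: [0.7, 0.7, 0.9]
width: 0.0484
gripper_force: 0.0
```

Emit:
send_rows --targets '[[[0,0,0,0],[0,0,0,0],[0,0,0,0],[0,0,0,0],[0,0,0,0]]]' --jaw 255 --grip_force 40

```text
t: 31.52
position: [0.469, -0.3923, 0.0774]
orientation: [0.001, 0.933, 0.359, 0.001]
wrist_force: [-0.9, 2.7, 8.5]
width: 0.0251
gripper_force: 38.7
```

Emit:
send_rows --targets '[[[0,0,0,0],[0,0,0,0],[0,0,0,0]]]'

```text
t: 31.77
position: [0.469, -0.3923, 0.0773]
orientation: [0.001, 0.933, 0.359, 0.001]
wrist_force: [-1.5, 3.0, 8.8]
width: 0.025
gripper_force: 38.7
```

Emit:
send_rows --targets '[[[0,0,-0.01,0],[0,0,-0.02,0],[0,0,-0.03,0],[0,0,-0.03,0],[0,0,-0.02,0]]]'

```text
t: 32.18
position: [0.4686, -0.3928, 0.1895]
orientation: [0.001, 0.934, 0.358, 0.001]
wrist_force: [0.1, -0.3, -0.3]
width: 0.0253
gripper_force: 39.6
```

Run:
```python
from h import *
go(.437,-.190,None)
```

```text
pos [ 0.4686 -0.3928  0.1895] yaw -48.0 tool shift [ 0.1122 -0.1718 -0.0004] len 0.205 turn -0.0 J [-0.    0.44  0.79  1.82 -0.37  1.03  0.09] t 32.18 w 0.0253
```

Emit:
send_rows --targets '[[[0.006,-0.009,0,0],[0.012,-0.018,0,0],[0.014,-0.021,0,0],[0.014,-0.021,0,0],[0.014,-0.021,0,0]]]'

```text
t: 32.6
position: [0.4521, -0.2837, 0.1861]
orientation: [-0.0, 0.934, 0.359, 0.0]
wrist_force: [0.3, 0.6, -1.1]
width: 0.0252
gripper_force: 39.6
```

Emit:
send_rows --targets '[[[0.014,-0.021,0,0],[0.014,-0.021,0,0],[0.012,-0.019,0,0],[0.008,-0.014,0,0],[0.004,-0.007,0,0]]]'

```text
t: 33.02
position: [0.4358, -0.1868, 0.1861]
orientation: [-0.001, 0.933, 0.36, 0.0]
wrist_force: [-0.4, -0.4, -0.7]
width: 0.0253
gripper_force: 39.6
```

Emit:
send_rows --targets '[[[0,0,0,0],[0,0,0,0],[0,0,0,0]]]'

```text
t: 33.27
position: [0.4365, -0.1897, 0.1862]
orientation: [0.0, 0.934, 0.358, 0.0]
wrist_force: [0.6, 0.2, -1.1]
width: 0.0255
gripper_force: 39.6
```

Run:
```python
from h import *
go(.437,-.190,.0823)
```

```text
pos [ 0.4365 -0.1897  0.1862] yaw -48.0 tool shift [1.000e-04 5.000e-04 1.039e-01] len 0.104 turn 0.0 J [-0.48  0.17  0.84  2.11 -0.16  0.93 -0.38] t 33.27 w 0.0255
```

Emit:
send_rows --targets '[[[0,0,0.015,0],[0,0,0.025,0],[0,0,0.025,0],[0,0,0.02,0],[0,0,0.01,0]]]'

```text
t: 33.68
position: [0.4353, -0.1899, 0.0888]
orientation: [-0.0, 0.934, 0.358, -0.001]
wrist_force: [-0.3, 0.3, -1.4]
width: 0.0251
gripper_force: 39.7
```

Emit:
send_rows --targets '[[[0,0,0.004,0],[0,0,0.002,0],[0,0,0.002,0],[0,0,0,0],[0,0,0,0]]]'

```text
t: 34.1
position: [0.4369, -0.1893, 0.0836]
orientation: [0.0, 0.933, 0.359, 0.001]
wrist_force: [0.1, -0.3, -1.3]
width: 0.0251
gripper_force: 39.7
```

Run:
```python
from h import *
go(.437,-.190,.0823); print(observe()["wrist_force"])
```

```text
pos [ 0.4369 -0.1893  0.0836] yaw -48.0 tool shift [-0.0004  0.0006  0.0013] len 0.002 turn 0.0 J [-0.34  0.36  0.73  2.2  -0.37  0.71 -0.18] t 34.1 w 0.0251
[ 0.07946826 -0.26159217 -1.2875666 ]
```

Emit:
send_rows --targets '[[[0,0,0.001,0],[0,0,0.0005,0],[0,0,0,0],[0,0,0,0]]]'

```text
t: 34.43
position: [0.4372, -0.1891, 0.0823]
orientation: [0.0, 0.933, 0.359, 0.001]
wrist_force: [-2.0, 2.3, 13.2]
width: 0.0251
gripper_force: 41.1
```

Emit:
send_rows --targets '[[[0,0,0,0],[0,0,0,0],[0,0,0,0],[0,0,0,0],[0,0,-0.01,0]]]' --jaw 110

```text
t: 34.85
position: [0.4355, -0.1889, 0.0907]
orientation: [-0.0, 0.933, 0.359, -0.001]
wrist_force: [-0.4, -0.0, 0.6]
width: 0.0489
gripper_force: 0.0
```

Emit:
send_rows --targets '[[[0,0,-0.02,0],[0,0,-0.03,0],[0,0,-0.03,0],[0,0,-0.03,0],[0,0,0,0]]]'

```text
t: 35.27
position: [0.4383, -0.1905, 0.2065]
orientation: [0.001, 0.934, 0.358, 0.003]
wrist_force: [1.5, -0.1, 0.6]
width: 0.0486
gripper_force: 0.0
```

Emit:
send_rows --targets '[[[-0.004,0.011,0,0],[-0.008,0.022,0,0],[-0.008,0.024,0,0],[-0.008,0.024,0,0],[-0.009,0.024,0,0]]]'

```text
t: 35.68
position: [0.4797, -0.2928, 0.202]
orientation: [0.0, 0.933, 0.359, 0.0]
wrist_force: [0.2, 1.3, 0.7]
width: 0.0487
gripper_force: 0.0
```

Emit:
send_rows --targets '[[[-0.008,0.024,0,0],[-0.008,0.024,0,0],[-0.008,0.024,0,0],[-0.008,0.022,0,0],[-0.008,0.022,0,0]]]'

```text
t: 36.1
position: [0.5273, -0.4061, 0.2019]
orientation: [0.0, 0.934, 0.359, -0.0]
wrist_force: [0.2, 0.5, 0.4]
width: 0.0483
gripper_force: 0.0
```

Emit:
send_rows --targets '[[[0,0,0,0],[0,0,0,0]]]'

```text
t: 36.27
position: [0.5266, -0.4061, 0.2017]
orientation: [0.0, 0.934, 0.358, -0.001]
wrist_force: [-0.2, 0.7, 0.4]
width: 0.0485
gripper_force: 0.0
```

Run:
```python
from h import *
go(.5277,-.4054,.0597)
b=capture("scene").astype(int); a=cv2.imread("scene0raw.png")[:,:,::-1].astype(int)
for im in (a,b):
    m=(im[...,2]>im[...,0]+40).astype(np.uint8); n,l,s,c=cv2.connectedComponentsWithStats(m[:200])
    for i in range(1,n):
        if s[i,4]>30: print("blue",s[i],c[i],at("scene",c[i],.1025))
R,G,B=b[...,0],b[...,1],b[...,2]
m=((R>25)&(R>2*G)&(B<30)).astype(np.uint8); m[:,:310]=0; m[:,420:]=0; m[230:]=0
n,l,s,c=cv2.connectedComponentsWithStats(m); i=1+np.argmax(s[1:,4]); print("amber",s[i],c[i])
```

```text
pos [ 0.5266 -0.4061  0.2017] yaw -48.1 tool shift [0.0014 0.0002 0.142 ] len 0.142 turn -0.1 J [ 0.    0.53  0.8   1.68 -0.42  1.11  0.08] t 36.27 w 0.0485
blue [261 134  13  11 117] [267.00854701 139.13675214] [ 0.43766695 -0.19132358]
blue [263 159  15   7  47] [269.93617021 162.61702128] [ 0.38146456 -0.27819272]
blue [261 135  11  10  97] [265.97938144 139.28865979] [ 0.43549174 -0.19067849]
blue [263 159  14   7  44] [269.31818182 162.56818182] [ 0.38063205 -0.277361  ]
amber [360 182  22  35 458] [371.04585153 198.30567686]
```

White is back within about 2 mm of its start. Next is amber: bulb top at .119, so a straight descent.

Emit:
send_rows --targets '[[[0.001,0,0.02,0],[0,0,0.03,0],[0,0,0.03,0],[0,0,0.03,0],[0,0,0.018,0]]]'

```text
t: 36.73
position: [0.5272, -0.4019, 0.0711]
orientation: [-0.001, 0.933, 0.359, -0.001]
wrist_force: [-0.2, 0.6, -0.2]
width: 0.0485
gripper_force: 0.0
```

Emit:
send_rows --targets '[[[0,0,0.01,0],[0,0,0.003,0],[0,0,0,0],[0,0,0,0]]]'

```text
t: 37.07
position: [0.5285, -0.4045, 0.0619]
orientation: [0.001, 0.933, 0.359, 0.0]
wrist_force: [-0.6, 0.0, 0.6]
width: 0.0484
gripper_force: 0.0
```

Emit:
send_rows --targets '[[[0,0,0,0],[0,0,0,0],[0,0,0,0],[0,0,0,0],[0,0,0,0]]]' --jaw 255

```text
t: 37.48
position: [0.5285, -0.4046, 0.0618]
orientation: [0.001, 0.933, 0.359, 0.001]
wrist_force: [-0.3, 1.4, 8.9]
width: 0.0217
gripper_force: 38.2
```

Emit:
send_rows --targets '[[[0,0,0,0],[0,0,0,0],[0,0,0,0]]]'

```text
t: 37.73
position: [0.5285, -0.4046, 0.0618]
orientation: [0.001, 0.933, 0.359, 0.001]
wrist_force: [-1.2, 1.5, 9.2]
width: 0.0214
gripper_force: 38.2
```

Emit:
send_rows --targets '[[[0,0,-0.01,0],[0,0,-0.02,0],[0,0,-0.03,0],[0,0,-0.03,0],[0,0,-0.02,0]]]'

```text
t: 38.15
position: [0.5281, -0.405, 0.174]
orientation: [0.001, 0.934, 0.358, 0.001]
wrist_force: [0.3, -0.5, -0.8]
width: 0.0218
gripper_force: 38.9
```

Emit:
send_rows --targets '[[[0.007,-0.011,0,0],[0.013,-0.022,0,0],[0.015,-0.024,0,0],[0.015,-0.024,0,0],[0.015,-0.024,0,0]]]'

```text
t: 38.57
position: [0.5054, -0.2818, 0.1711]
orientation: [0.0, 0.934, 0.358, 0.0]
wrist_force: [-0.2, 0.5, -0.4]
width: 0.0216
gripper_force: 38.9
```

Emit:
send_rows --targets '[[[0.015,-0.024,0,0],[0.015,-0.024,0,0],[0.015,-0.024,0,0],[0.015,-0.024,0,0],[0.012,-0.021,0,0]]]'

```text
t: 38.98
position: [0.4807, -0.1459, 0.171]
orientation: [-0.0, 0.933, 0.359, 0.0]
wrist_force: [-0.3, -0.3, -0.9]
width: 0.0215
gripper_force: 38.9
```

Emit:
send_rows --targets '[[[0,0,0,0],[0,0,0,0],[0,0,0,0]]]'

```text
t: 39.23
position: [0.4813, -0.1479, 0.1711]
orientation: [0.0, 0.933, 0.359, 0.001]
wrist_force: [1.4, -0.2, -1.1]
width: 0.0216
gripper_force: 39.0
```

Run:
```python
from h import *
go(.4816,-.1481,.0668)
```

```text
pos [ 0.4813 -0.1479  0.1711] yaw -48.0 tool shift [-0.      0.0003  0.1043] len 0.104 turn 0.0 J [-0.57  0.27  0.88  2.07 -0.26  0.91 -0.39] t 39.23 w 0.0216
```

Emit:
send_rows --targets '[[[0,0,0.015,0],[0,0,0.025,0],[0,0,0.025,0],[0,0,0.02,0],[0,0,0.01,0]]]'

```text
t: 39.65
position: [0.4801, -0.1488, 0.0736]
orientation: [-0.0, 0.934, 0.358, -0.001]
wrist_force: [-1.1, 1.2, 0.2]
width: 0.0215
gripper_force: 39.0
```

Emit:
send_rows --targets '[[[0,0,0.004,0],[0,0,0.003,0],[0,0,0.002,0],[0,0,0,0],[0,0,0,0]]]'

```text
t: 40.07
position: [0.4815, -0.1477, 0.0671]
orientation: [0.0, 0.933, 0.359, 0.001]
wrist_force: [-0.6, -0.0, -1.0]
width: 0.0215
gripper_force: 39.1
```

Run:
```python
from h import *
go(.4816,-.1481,.0668); print(observe()["wrist_force"])
```

```text
pos [ 0.4815 -0.1477  0.0671] yaw -48.0 tool shift [-0.0002  0.0004  0.0003] len 0.001 turn 0.0 J [-0.42  0.44  0.73  2.15 -0.46  0.71 -0.22] t 40.07 w 0.0215
[-0.63856936 -0.04583577 -1.01440656]
```

Emit:
send_rows --targets '[[[0,0,0.001,0],[0,0,0,0],[0,0,0,0]]]'

```text
t: 40.32
position: [0.482, -0.1477, 0.0666]
orientation: [0.0, 0.933, 0.359, 0.001]
wrist_force: [-3.0, 1.2, 17.9]
width: 0.0213
gripper_force: 41.0
```

Emit:
send_rows --targets '[[[0,0,0,0],[0,0,0,0],[0,0,0,0],[0,0,0,0],[0,0,-0.01,0]]]' --jaw 110

```text
t: 40.73
position: [0.4802, -0.1473, 0.0747]
orientation: [-0.0, 0.933, 0.359, -0.001]
wrist_force: [0.1, 0.9, -0.0]
width: 0.0483
gripper_force: 0.0
```

Emit:
send_rows --targets '[[[0,0,-0.02,0],[0,0,-0.03,0],[0,0,-0.03,0],[0,0,-0.04,0],[0,0,-0.04,0]]]'

```text
t: 41.15
position: [0.48, -0.1483, 0.2372]
orientation: [0.0, 0.934, 0.358, -0.001]
wrist_force: [0.9, 0.4, 1.4]
width: 0.0487
gripper_force: 0.0
```

Emit:
send_rows --targets '[[[0,0,-0.04,0],[0,0,-0.04,0],[0,0,-0.03,0],[0,0,0,0],[0,0,0,0]]]'

```text
t: 41.57
position: [0.4814, -0.1479, 0.3472]
orientation: [-0.0, 0.933, 0.359, 0.002]
wrist_force: [-0.5, 0.3, -1.3]
width: 0.0486
gripper_force: 0.0
```

Run:
```python
from h import *
go(.4816,-.1481)
b=capture("scene")[:,:,::-1]; a=cv2.imread("scene0raw.png")
f=lambda i:cv2.resize(i[110:250,240:400],(400,350),interpolation=cv2.INTER_CUBIC)
cv2.imwrite("pics/final.png",np.hstack([f(a),f(b)]))
```

```text
pos [ 0.4814 -0.1479  0.3472] yaw -48.0 tool shift [0.     0.0002 0.    ] len 0.0 turn 0.0 J [-0.75  0.01  0.96  1.85 -0.01  1.28 -0.63] t 41.57 w 0.0486
```

View pics/final.png

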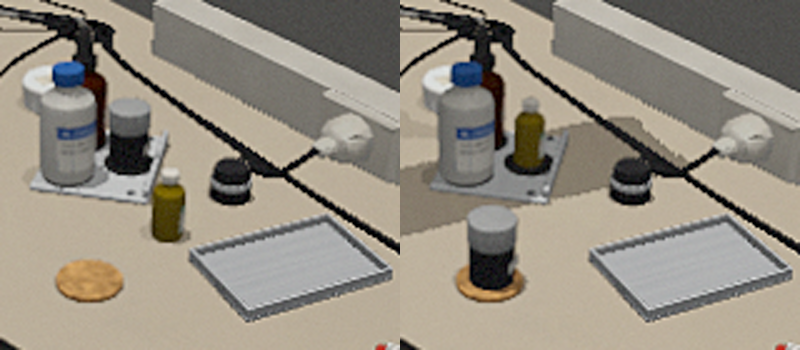

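Before and after side by side: white (465,125) and amber (487,80) are back where they started. The can stands on the cork at (490,250), the oil bottle on the rear place at (530,140), and the magnifier at (630,180) and tin are unmoved.

```bash
python3 -c "
from cell import *
print(hand_in())"
```

```text
the job is handed in; nothing more can be done
None
```

The job is done and handed in at about 42 s: the can stands on the cork rest, the oil bottle is on the stand's rear place, and both tall bottles are back where they started, with the magnifier and tin unmoved. The hand-in gave no verdict back.

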